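Change the china beaker on the banding wheel

TASK

Change the ware on the banding wheel: swing the keeper rail of the wooden carrying rack up and back, put the finished blue-banded beaker from the wheel into the rack's free place, then stand the plain white blank from the rack upright in the middle of the wheel, and lower the rail fully home again. The beakers are thin china: grip them with no more than 25 N, set them down softly and do not knock them together. Leave the finished beaker that is already in the rack, and the jars and the brush pot, as they stand.

Things in the scene. Friction and masses are not known exactly. Their poses are not given: they have to be found in the camera images.
- ware_rack: beech carrying rack, fixed to the bench, 390 mm long, 170 mm deep, 155 mm high: two end cheeks on runners (inner faces 358 mm apart), a sloping felted deck with three places in a row, and a hinged keeper rail over them. Origin on the bench under the deck's middle; z up, y along the rack. Each place has two dowels (12 mm thick, 46 mm high) that keep a beaker from sliding off the slope.
- rack_deck: the rack's sloping green felt deck. Origin on the felt, centre of the middle place; places at y = -112, 0, +112 mm, x = 0. y along the rack, x up the slope to the hinges, z square out of the felt, leaning 0.5 rad (29 deg) from vertical to the low side (-x). A beaker stands flat on the felt, axis along this z, against dowels centred at x = -32.5 mm, 18 mm either side. 49 mm free between neighbours.
- free_place: a point, not an object: the centre of the empty place of the three, on the felt, where the foot of the beaker goes. Axes as rack_deck. The place differs each time.
- blank: the blank: plain white china beaker with only a thin gold rim, leaning in one of the rack's places. 63 mm across the rim, 61 at 50 mm height, 50 at the foot, 72 mm high, 0.12 to 0.2 kg. Origin: centre under the foot; z up its axis, out of the mouth. Fragile: the two pads' forces added must stay below 60 N (a 20 N grip reads about 45), its push on wheel or rack below 30 N.
- done_rack: a finished beaker (white with a broad and a thin cobalt-blue band below the gold rim) that already stands in another place of the rack; same size as the blank. Origin at its foot. Must not be moved (10 mm at most).
- done_wheel: the finished beaker (a broad and a thin cobalt-blue band) upright on the banding wheel, up to 40 mm off its middle. 63 mm across the rim, 61 at 50 mm height, 50 at the foot, 72 mm high, 0.12 to 0.2 kg. Origin: centre under the foot; z up its axis, out of the mouth. Fragile: the two pads' forces added must stay below 60 N (a 20 N grip reads about 45), its push on wheel or rack below 30 N.
- banding_wheel: grey cast banding wheel (decorator's turntable): foot 118 mm across, flat round disc 180 mm across, its top 91 mm above the bench. Foot fixed to the bench, the disc turns easily about the upright axis. Origin on the bench, on the axis.
- wheel_centre (a point): the middle of the wheel's disc, on its top surface; z up.
- keeper (a joint): angle of the keeper rail, rad: 0 = down, home on its stop, across the middle of the mouths 10 mm above the rims; grows as it swings up and back over the hinges (stop 2.2). Starts between 0 and 0.5. Stiff hinges (0.15 N m, about 2 N at the rail): it stays where left. At angle a the rail's axis is at deck x = 70 - 70 cos a + 38 sin a, z = 50 + 70 sin a + 38 cos a (mm).
- keeper_mid (a point): middle of the keeper rail, on its axis: a straight round black bar, 12 mm thick, 336 mm long, along the deck's y, on a thin steel arm at each end. It can be pinched from above and turns between the pads as it swings; 56 mm either side of its middle, between two places, finger tips clear the beakers.
- brush_pot: bystander: dark blue stoneware pot full of brushes, 80 mm across, pot 139 mm high, brushes up to 189 mm. Origin: under its centre. Leave it.
- jar_violet: bystander: glass jar of violet medium with a black lid, 65 mm across, 72 mm high. Origin: under its centre. Leave it.
- jar_clear: bystander: tall clear glass jar with a black lid, 48 mm across, 99 mm high. Origin: under its centre. Leave it.
- keeper_hinge (a point): middle of the keeper's hinge line, which runs along the deck's y through deck point x = 70, z = 50 mm.
Not all that is in view belongs to the job. What is shaped like the done_wheel but red is not meant.

How it is judged:
By the outcome, as a careful person would: the job done as asked, in the order asked, and still so for the second after the job is handed in, with the robot touching nothing.
It also fails if it takes over 72 s, if anything falls off the work surface, if the arm or the gripper's body presses on something with over 40 N, if the wrist force passes 120 N, or if a joint passes its speed limit or range.

ROBOT

A 6-joint arm with a two-finger parallel gripper is mounted at the origin on a cart in front of the work surface, level with it; the furniture and walls round the work are solid. World frame = base frame: x ahead of the robot, y to its left, z up, the work surface at z = 0. Lengths are in m, angles in rad, forces in N, time in s.
With the tool pointing down it reaches from about 0.35 to 0.775 m from the base axis. Payload 5.5 kg.
Tool frame: the origin (TCP) lies between the finger pads; the fingertips stand 19 mm ahead of it and the grasp point (between the pads) is the TCP; z points along the fingers, y is the line along which they close (so a half turn about z gives the same grasp; the last joint's range is limited). The gripper opens to 85 mm and grips with 20 to 120 N. Pads are 22 mm wide; open, the fingers measure 114 mm over their backs; the gripper's body (76 mm by 85 mm) begins 54 mm behind the grasp point. The pads swing forward as they close: fully open they stand 13 mm farther back than shut.
Start: joints at [-1.331, 0.313, 0.046, 1.304, 0, 1.431], TCP at [0.213, -0.534, 0.25] pointing down, gripper open.
Joint ranges: [-2.76, 2.76], [-0.86, 1.69], [-1.03, 1.26], [-2.2, 2.34], [-1.47, 1.5], [-3.14, 3.14]. Speed limits (rad/s): [2.57, 2.57, 3.14, 3.14, 3.14, 3.14].

INTERFACE

Orientations are given as a unit quaternion [w, x, y, z].
In Python, from workcell import env gives the robot as it stands.
- The arm moves only by the tool carry_out, never from a script. Its argument "increments" is a list that holds one entry, the list of rows, each a list of 6 numbers: the shift along the tool's x, y, z each as a share of 50 cm, from -1 to 1, then the turn, a rotation vector about the tool's x, y, z each as a share of 2 pi rad, from -1 to 1. In form: [[[x, y, z, ax, ay, az], ...]]. A call has 1 to 5 rows; each row is the pose to reach, as a shift and turn from the pose commanded when the call began, along the tool's axes at that moment, turning the shorter way round; what a row does not reach only later rows make up. A row lasts 1/8 s, in which the tool goes at most 62.5 mm and 10.7 degrees, less where a joint would pass 70% of its speed; a pose out of reach is approached as far as the arm can. A call with a number of a shift or a turn outside -1 to 1 is refused whole. A call with a gripper value outside its range is refused whole. "jaw" is the closure, from 0 (fully open) to 1 (shut), set as the call begins (left out, the last holds). The fingers move at their own pace and stop on an object; "squeeze" is the grip in N (left out, the last holds). Time passes only in rows, so rows that repeat a pose let the fingers close. It gives the time, the measured TCP pose, the force, the opening and the grip force at its end, in the units of the state.
- env.get_state(): the state, without advancing time (a new reading comes with each control period).
- env.read_camera(name): name is "scene" or "top"; returns a dict with "frame" (384x512x3 uint8, blue, green, red), "z_map" (384x512 float32, m along the optical axis (not along the pixel's ray), 0 where there is no reading), "intrinsics" (3x3 intrinsics, pixels), "k1" (the pictures are not rectified: a ray, as slopes to the right and down, at radius r is drawn at 1 + k1 r^2 times it, then the intrinsics apply), "R" (3x3) and "t" (3): a world point X has camera coordinates R X + t. Camera axes: x right, y down, z forward; pixel columns grow to the right and rows downward; lengths in m; the calibration is good to about 2 mm. A picture is of the moment at which its call begins.
- env.hand_in(): hands the job in; it is judged then, once.
Trained networks look in the newest picture that a camera, given by its name, has taken for a name from the list of things; names that differ only in an ending like _2 or _b are one class to them, and where a whole thing is asked for, a point or a joint stands for the part that bears it (a point fixed in the world has none). Each returns a list of dicts, best first, with "score" (0 to 1); they miss things now and then, are a little off and sometimes report something else, mostly with a low value. They report only what shows in the picture. A call takes as long as a camera call. They do not tell look-alikes from the thing itself.
- env.find_in(camera, name): "position" ([x, y, z] in m, in world coordinates, good to about 4 mm: the middle of the surface that is visible of it).
The state is a dict: "clock": time; "joint_pos": joint angles; "qvel": joint speeds; "tau": joint torques, N m; "tcp_pos": TCP position; "orientation": TCP orientation; "wrist_force": force on the tool from outside, world axes, zero at the start; "ft_torque": the same for the moment, N m; "finger_gap": finger opening in m; "grip_force": force on a finger pad.
Only numpy, scipy, OpenCV 4.12 (cv2) and the standard library are available. Lean on these libraries where they do the work, as an engineer would, in place of code of your own. Each camera call takes 0.05 s, during which the arm holds its last target. There are 200 camera calls.

## Working session

There is one attempt and no reset: what is moved stays moved. The work goes in short steps, Python scripts to look and compute and a tool call to move; the robot and the scene stay as the last step left them, time stands still between calls to the robot, and variables do not carry over. Pictures are saved under pics/ and viewed, at most 10 in all, crops included, and the job is handed in when it is done.

Besides the shell and the picture viewer there is one more tool, called after "Call:" as a command line: name --argument value ..., lists and objects as JSON in quotes. carry_out: Moves the arm, as the interface text tells. Its arguments: {"type":"object","properties":{"increments":{"type":"array","items":{"type":"array","items":{"type":"array","items":{"type":"number","minimum":-1,"maximum":1}}}},"jaw":{"type":"number"},"squeeze":{"type":"number"}},"required":["increments"]}

```bash
mkdir -p pics; ls
cat > h.py <<'E'
import numpy as np, cv2
from workcell import env
def cams():
    return {n:env.read_camera(n) for n in ("scene","top")}
def cloud(c):
    K=c["intrinsics"];z=c["z_map"];h,w=z.shape
    u,v=np.meshgrid(np.arange(w),np.arange(h))
    p=np.stack([u,v],-1).reshape(-1,1,2).astype(float)
    n=cv2.undistortPoints(p,K,np.array([c["k1"],0,0,0,0.])).reshape(h,w,2)
    P=np.dstack([n*z[...,None],z])
    W=(P-c["t"])@c["R"]
    W[z<=0]=np.nan
    return W
E
python3 - <<'E'
from h import *
C=cams()
for n,c in C.items():
    cv2.imwrite(f"pics/{n}0.png",cv2.resize(c["frame"],(768,576)))
    np.savez(f"{n}0.npz",W=cloud(c),f=c["frame"])
    print(n,"cam pos",(-c["R"].T@c["t"]).round(3),c["intrinsics"][0,0],c["k1"])
    for k in ["ware_rack","rack_deck","blank","done_rack","done_wheel","banding_wheel","keeper_mid","keeper","brush_pot","jar_violet","jar_clear"]:
        print(n,k,[(np.round(d["position"],3).tolist(),round(d["score"],2)) for d in env.find_in(n,k)])
print(env.get_state())
E
```

```text
pics
scene cam pos [-0.075 -1.205  0.786] 408.9925710314333 0.03251710036295054
scene ware_rack [([0.625, 0.139, 0.071], 0.65)]
scene rack_deck [([0.63, 0.145, 0.079], 0.76)]
scene blank [([0.651, 0.155, 0.091], 0.55), ([0.627, 0.143, 0.077], 0.55)]
scene done_rack [([0.528, -0.03, 0.095], 0.44)]
scene done_wheel [([0.572, -0.467, 0.05], 0.74), ([0.555, -0.276, 0.138], 0.65)]
scene banding_wheel [([0.519, -0.313, 0.088], 0.67), ([0.353, -0.197, 0.026], 0.37)]
scene keeper_mid [([0.601, 0.062, 0.139], 0.62)]
scene keeper [([0.603, 0.061, 0.14], 0.66), ([0.518, -0.311, 0.088], 0.22)]
scene brush_pot [([0.708, -0.119, 0.107], 0.59)]
scene jar_violet [([0.355, -0.194, 0.025], 0.56)]
scene jar_clear [([0.424, -0.524, 0.066], 0.58)]
top cam pos [ 0.439 -0.152  1.485] 451.95604427045015 -0.14005232222867592
top ware_rack [([0.569, 0.111, 0.065], 0.9), ([0.431, -0.496, 0.1], 0.37)]
top rack_deck [([0.577, 0.102, 0.07], 0.86)]
top blank [([0.66, 0.174, 0.087], 0.9)]
top done_rack [([0.515, 0.002, 0.088], 0.77)]
top done_wheel [([0.566, -0.261, 0.107], 0.78), ([0.578, -0.468, 0.02], 0.56)]
top
[... 304 characters left out ...]
]
{'clock': 1.2, 'joint_pos': array([-1.33060666e+00,  3.13216346e-01,  4.61048833e-02,  1.30356397e+00,
       -4.30191680e-05,  1.43122812e+00]), 'qvel': array([ 0.0019556 ,  0.00074276,  0.00116492,  0.00085648,  0.00099323,
       -0.00031223]), 'tau': array([ 7.51545776e-04, -4.80476189e+01,  2.98814464e+01,  4.39799605e-04,
       -7.26484609e-05, -1.34797858e-05]), 'tcp_pos': array([ 0.21315984, -0.53408893,  0.25031588]), 'orientation': array([ 6.14521656e-05,  9.82027090e-01,  1.88740008e-01, -1.84425205e-05]), 'wrist_force': array([0.36585706, 0.24253091, 0.00468609]), 'ft_torque': array([-0.01890854, -0.00480968,  0.06673656]), 'grip_force': 0.0, 'finger_gap': 0.08550599021165607}
```

View pictures.

View pics/top0.png

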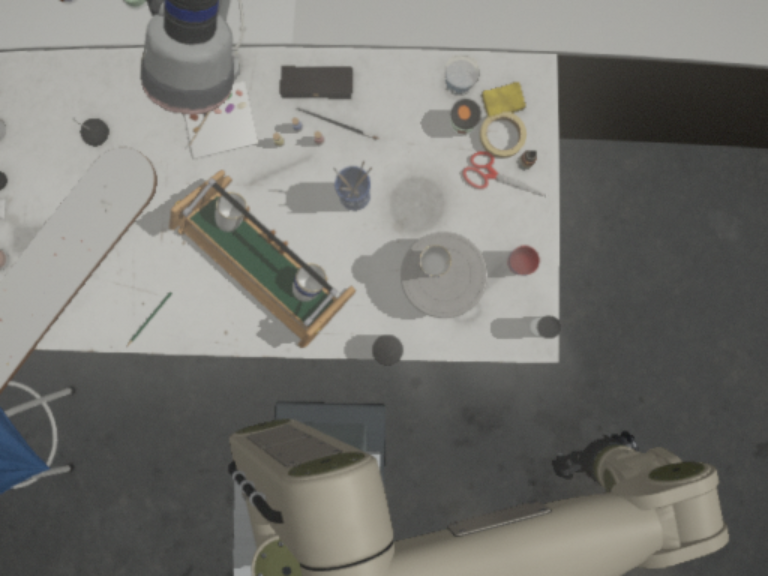

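View pics/scene0.png

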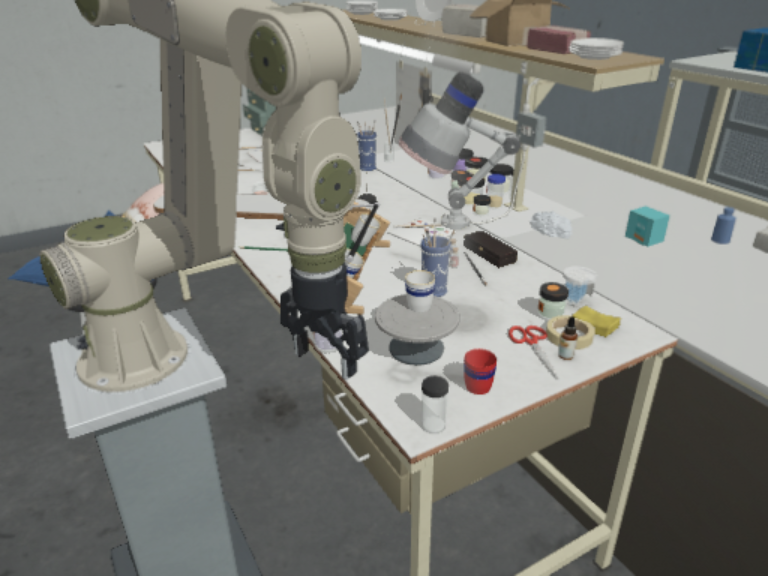

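Run:
```python
from h import *
d=np.load("top0.npz");W=d["W"];f=d["f"]
cv2.imwrite("pics/top0rack.png",cv2.resize(f[110:240,105:250],(725,650))[:600])
hsv=cv2.cvtColor(f,cv2.COLOR_BGR2HSV)
m=(hsv[...,0]>55)&(hsv[...,0]<95)&(hsv[...,1]>90)&(hsv[...,2]>25)
m[:, :105]=0;m[:,250:]=0;m[:110]=0;m[240:]=0
P=W[m];P=P[~np.isnan(P).any(1)]
print(len(P),P.mean(0),P.min(0),P.max(0))
for _ in range(5):
    c=P.mean(0);n=np.linalg.svd(P-c)[2][2];n*=np.sign(n[2]);r=(P-c)@n
    P=P[abs(r)<max(.003,2*r.std())]
print("n",n,"tilt",np.arccos(n[2]),"az low",np.degrees(np.arctan2(n[1],n[0])),"c",c,len(P),r.std())
# rail dark pixels
m2=(hsv[...,2]<75)&(hsv[...,1]<90);m2[:, :130]=0;m2[:,225:]=0;m2[:118]=0;m2[200:]=0
Q=W[m2];Q=Q[~np.isnan(Q).any(1)];Q=Q[Q[:,2]>.11]
print("rail",len(Q),Q.mean(0),np.linalg.svd(Q-Q.mean(0))[2][0],Q.min(0),Q.max(0))
# beaker on wheel
s=W[150:205,255:335].reshape(-1,3)
dsk=s[(s[:,2]>.085)&(s[:,2]<.098)];rim=s[(s[:,2]>.145)&(s[:,2]<.175)]
print("disc",dsk[:,2].mean(),(dsk[:,:2].max(0)+dsk[:,:2].min(0))/2,np.ptp(dsk[:,:2],axis=0))
print("rim",len(rim),(rim[:,:2].max(0)+rim[:,:2].min(0))/2,np.ptp(rim[:,:2],axis=0),rim[:,2].max())
# big things overhead
for z in (.2,.3,.4,.5,.7,.9):
    k=(W[...,2]>z)&(W[...,2]<z+.1)
    print(z,k.sum(),np.nanmin(W[k],0) if k.any() else "",np.nanmax(W[k],0) if k.any() else "")
```

```text
<stdin>:8: RuntimeWarning: Mean of empty slice.
  ret = um.true_divide(
Traceback (most recent call last):
ValueError: zero-size array to reduction operation minimum which has no identity
```

View pics/top0rack.png

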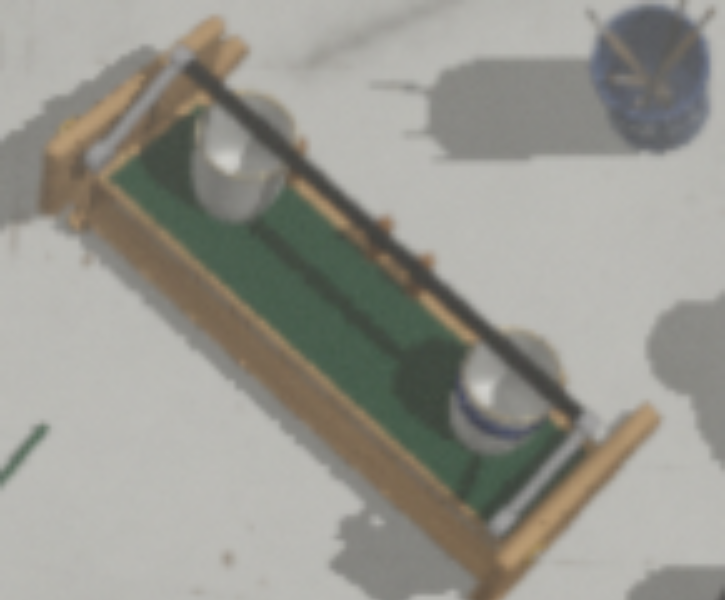

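```bash
cat > m.py <<'E'
from h import *
d=np.load("top0.npz");W=d["W"];f=d["f"]
hsv=cv2.cvtColor(f,cv2.COLOR_BGR2HSV)
m=(hsv[...,0]>50)&(hsv[...,0]<100)&(hsv[...,1]>60)
m[:, :105]=0;m[:,250:]=0;m[:110]=0;m[240:]=0
print(f[180,178],hsv[180,178],W[180,178],m.sum())
P=W[m];P=P[~np.isnan(P).any(1)];P=P[(P[:,2]>.02)&(P[:,2]<.12)]
print(len(P),P.mean(0))
for _ in range(6):
    c=P.mean(0);n=np.linalg.svd(P-c)[2][2];n*=np.sign(n[2]);r=(P-c)@n
    P=P[abs(r)<max(.003,2*r.std())]
print("n",n,"tilt",np.arccos(n[2]),"az low",np.degrees(np.arctan2(n[1],n[0])),"c",c,len(P),r.std())
m2=(hsv[...,2]<90)&(hsv[...,1]<90);m2[:, :130]=0;m2[:,225:]=0;m2[:118]=0;m2[200:]=0
Q=W[m2];Q=Q[~np.isnan(Q).any(1)];Q=Q[Q[:,2]>.10]
print("rail",len(Q))
for _ in range(4):
    c=Q.mean(0);u=np.linalg.svd(Q-c)[2][0];r=np.linalg.norm((Q-c)-np.outer((Q-c)@u,u),axis=1);Q=Q[r<max(.008,2*r.std())]
t=(Q-c)@u
print(len(Q),c,u,"az",np.degrees(np.arctan2(u[1],u[0])),"ends",c+u*t.min(),c+u*t.max(),np.ptp(t))
s=W[150:215,255:335].reshape(-1,3)
dsk=s[(s[:,2]>.085)&(s[:,2]<.098)];rim=s[(s[:,2]>.150)&(s[:,2]<.175)]
print("disc",np.median(dsk[:,2]),(dsk[:,:2].max(0)+dsk[:,:2].min(0))/2,np.ptp(dsk[:,:2],axis=0))
print("rim",len(rim),(rim[:,:2].max(0)+rim[:,:2].min(0))/2,np.ptp(rim[:,:2],axis=0),rim[:,2].max())
for z in (.2,.3,.4,.5,.7,.9):
    k=(W[...,2]>z)&(W[...,2]<z+.1)
    print(z,k.sum(),np.nanmin(W[k],0) if k.any() else "",np.nanmax(W[k],0) if k.any() else "")
E
python3 m.py
```

```text
[79 95 75] [66 54 95] [0.54084733 0.08652926 0.05953839] 23
23 [0.51290846 0.07172443 0.06637791]
n [ 0.41024013 -0.33950983  0.84642549] tilt 0.5615598850234974 az low -39.61075096304653 c [0.51194396 0.07091837 0.06596976] 19 0.0017601621854611616
rail 295
283 [0.60191259 0.0650289  0.14001865] [-0.64885256 -0.76091312 -0.00126004] az -130.45518412378934 ends [0.70771788 0.18910737 0.14022412] [ 0.50071063 -0.05365122  0.13982212] 0.31903587913002196
disc 0.08982392565513837 [ 0.53926116 -0.28397399] [0.17776889 0.17821472]
rim 54 [ 0.56068326 -0.25905973] [0.06214713 0.06174247] 0.16604843464151087
0.2 1369 [-0.0084516  -0.59642896  0.20037229] [0.93223935 0.31064596 0.29999927]
0.3 4346 [-0.01279483 -0.60076529  0.30013089] [1.00236133 0.29798706 0.39997632]
0.4 1446 [ 0.17865725 -0.5494003   0.40002531] [0.97440004 0.22839405 0.49998223]
0.5 1362 [ 0.1592225  -0.56693648  0.50027956] [0.27894906 0.04328717 0.59991389]
0.7 14935 [ 0.14700154 -0.57989099  0.70002171] [ 0.28946798 -0.02608367  0.78432718]
0.9 0
```

```bash
cat > m2.py <<'E'
from h import *
from scipy.optimize import least_squares
d=np.load("top0.npz");W=d["W"];f=d["f"]
hsv=cv2.cvtColor(f,cv2.COLOR_BGR2HSV)
az=np.radians(-40.455);low=np.array([np.cos(az),np.sin(az),0]);Z=np.array([0,0,1.])
x=-np.cos(.5)*low+np.sin(.5)*Z;z=np.sin(.5)*low+np.cos(.5)*Z;y=np.cross(z,x)
R=np.c_[x,y,z];m0=np.array([0.6042,0.0677,0.135])
g=f.astype(int)
m=(g[...,1]>g[...,2]+12)&(g[...,1]>g[...,0]+6)
P=W[m];P=P[~np.isnan(P).any(1)];L=(P-m0)@R
k=(abs(L[:,1])<.18)&(L[:,0]>-.06)&(L[:,0]<.09)&(L[:,2]>-.12)&(L[:,2]<-.04);P=P[k];L=L[k]
c=np.median(P,0);_,_,v=np.linalg.svd(P-P.mean(0));n=v[2]*np.sign(v[2][2])
print("felt",len(P),n,"expected",z,"off",np.median(L[:,2]),L[:,2].std(),"yrange",L[:,1].min(),L[:,1].max(),"x",np.percentile(L[:,0],[1,99]))
off=np.median(L[:,2])
A=(W.reshape(-1,3)-m0)@R; A[:,2]-=off
F=f.reshape(-1,3)
ok=(abs(A[:,0])<.12)&(abs(A[:,1])<.21)&~np.isnan(A).any(1)
A=A[ok];F=F[ok].astype(int)
# beakers : whitish points
wh=(F.max(1)-F.min(1)<45)&(F.max(1)>105)&(A[:,2]>.012)&(A[:,2]<.08)
for sy in (-.112,.112):
    B=A[wh&(abs(A[:,1]-sy)<.045)&(A[:,0]<.06)&(A[:,0]>-.09)]
    rad=lambda h:np.interp(h,[0,.05,.072],[.025,.0305,.0315])
    # outer wall or rim points
    fn=lambda p:np.hypot(B[:,0]-p[0],B[:,1]-p[1])-rad(B[:,2])
    s=least_squares(fn,[-.03,sy],loss="soft_l1",f_scale=.0015)
    top=B[B[:,2]>.064]
    print("beaker",sy,len(B),s.x,np.abs(s.fun).mean(),"top",len(top),(top[:,:2].max(0)+top[:,:2].min(0))/2 if len(top) else"",np.ptp(top[:,:2],axis=0),B[:,2].max())
np.savez("fr.npz",R=R,m0=m0,off=off)
print("R",R)
E
python3 m2.py
python3 - <<'E'
from h import *
W=np.load("top0.npz")["W"]
k=(W[...,2]>.16)&(W[...,0]>.35)&(W[...,0]<.95)&(W[...,1]<.5)
lab=cv2.connectedComponentsWithStats(k.astype(np.uint8))
for i in range(1,lab[0]):
    p=W[lab[1]==i]
    if len(p)>8: print(len(p),p.min(0).round(3),p.max(0).round(3))
print(W[170,30],W[220,20], W[130,90])
E
```

```text
felt 1247 [ 0.36826009 -0.3143044   0.87498415] expected [ 0.36480247 -0.31107556  0.87758256] off -0.09463621270946662 0.0028499169751661103 yrange -0.16903969481998754 0.14946007192043795 x [-0.03082402  0.04732438]
beaker -0.112 291 [-0.00356006 -0.11120908] 0.0014656984757929498 top 58 [-0.0033555 -0.1114639] [0.06509964 0.06234457] 0.07487064845315729
beaker 0.112 223 [-0.0036747   0.11157755] 0.0010816775190505728 top 59 [-0.00469698  0.11144248] [0.06578561 0.06186414] 0.07638857359453242
R [[-0.66776644 -0.64885063  0.36480247]
 [ 0.56942    -0.76091581 -0.31107556]
 [ 0.47942554  0.          0.87758256]]
3665 [0.814 0.125 0.224] [0.95  0.311 0.454]
[0.56435582 0.58899201 0.04596315] [0.39756464 0.62092749 0.03674745] [0.69928149 0.38571267 0.05098686]
```

```bash
cat > p.py <<'E'
import numpy as np, json, sys
from scipy.spatial.transform import Rotation as Ro
from workcell import env
D=np.load("fr.npz");RD=D["R"]
O=np.array([.5716,.0947,.050])
deck=lambda x,y,z:O+RD@np.array([x,y,z])/1000
rail=lambda a,y,dx=0,dz=0:deck(70-70*np.cos(a)+38*np.sin(a),y,50+70*np.sin(a)+38*np.cos(a))
def tool(az,tilt=0):
    """tool y along az (deg), z down; then tilt about tool y (deg)"""
    a=np.radians(az);y=np.array([np.cos(a),np.sin(a),0]);z=np.array([0,0,-1.]);
    return Ro.from_matrix(np.c_[np.cross(y,z),y,z])*Ro.from_euler("y",tilt,degrees=True)
def now():
    s=env.get_state();q=s["orientation"];return s["tcp_pos"],Ro.from_quat(np.roll(q,-1))
def plan(start,tg,n=None):
    """tg: list of calls, each list of (pos,Rot); prints rows relative to pose at call start. returns last"""
    p,r=start
    for call in tg:
        rows=[]
        for (P,Q) in call:
            d=r.inv().apply(np.asarray(P)-p)/.5; w=(r.inv()*Q).as_rotvec()/(2*np.pi)
            rows.append([float(v) for v in np.round(np.r_[d,w],4)+0.])
        print(json.dumps([rows],separators=(",",":")))
        p,r=np.asarray(call[-1][0]),call[-1][1]
    return p,r
def lin(A,B,n):
    """n poses from A (excluded) to B"""
    w=(A[1].inv()*B[1]).as_rotvec()
    return [(A[0]+(np.asarray(B[0])-A[0])*t,A[1]*Ro.from_rotvec(w*t)) for t in np.arange(1,n+1)/n]
def chunks(L): return [L[i:i+5] for i in range(0,len(L),5)]
E
python3 - <<'E'
from p import *
s=now()
Q=tool(139.545); Q2=tool(-40.455)
a=.1
up=rail(a,-56)+[0,0,.17]
for q in(Q,Q2): print(np.degrees((s[1].inv()*q).as_rotvec()))
print("rail",rail(.1,-56),rail(.1,56),rail(1.9,-56), up)
# first lift, then travel
mid=(s[0]+[0,0,.06],s[1])
L=lin(mid,(up,Q),15)
plan(s,[[mid,*L[:4]]]+chunks(L[4:]))
E
```

```text
[ 6.66322885e-03 -7.53734024e-03  1.52213523e+02]
[ 5.56271614e-03  4.91760349e-03 -2.77864767e+01]
rail [0.63975155 0.11018111 0.13517995] [0.56708028 0.02495854 0.13517995] [0.55999117 0.17819464 0.20287915] [0.63975155 0.11018111 0.30517995]
[[[0.0,0.0,-0.12,0.0,0.0,0.0],[0.0847,-0.0587,-0.1193,0.0,0.0,0.0282],[0.1693,-0.1174,-0.1187,0.0,0.0,0.0564],[0.254,-0.1761,-0.118,0.0,0.0,0.0846],[0.3387,-0.2348,-0.1173,0.0,0.0,0.1128]]]
[[[0.0261,-0.0997,0.0007,0.0,0.0,0.0282],[0.0522,-0.1993,0.0013,0.0,0.0,0.0564],[0.0783,-0.299,0.002,0.0,0.0,0.0846],[0.1044,-0.3987,0.0027,0.0,0.0,0.1128],[0.1305,-0.4983,0.0034,0.0,0.0,0.1409]]]
[[[-0.0606,-0.0833,0.0007,0.0,0.0,0.0282],[-0.1213,-0.1666,0.0014,0.0,0.0,0.0564],[-0.1819,-0.2499,0.002,0.0,0.0,0.0846],[-0.2426,-0.3331,0.0027,0.0,0.0,0.1128],[-0.3032,-0.4164,0.0034,0.0,0.0,0.1409]]]
[[[-0.1029,-0.0058,0.0007,0.0,0.0,0.0282]]]
```

Run:
```python
from p import *
s=now()
Q2=tool(-40.455)
up=rail(.1,-56)+[0,0,.17]
mid=(s[0]+[0,0,.06],s[1])
L=lin(mid,(up,Q2),14)
plan(s,chunks([mid]+L))
```

```text
[[[0.0,0.0,-0.12,0.0,0.0,0.0],[0.0907,-0.0629,-0.1193,0.0,0.0,-0.0055],[0.1814,-0.1258,-0.1186,0.0,0.0,-0.011],[0.2721,-0.1887,-0.1178,0.0,0.0,-0.0165],[0.3629,-0.2515,-0.1171,0.0,0.0,-0.0221]]]
[[[0.0985,-0.0498,0.0007,0.0,0.0,-0.0055],[0.1971,-0.0995,0.0015,0.0,0.0,-0.011],[0.2956,-0.1493,0.0022,0.0,0.0,-0.0165],[0.3941,-0.199,0.0029,0.0,0.0,-0.0221],[0.4927,-0.2488,0.0036,0.0,0.0,-0.0276]]]
[[[0.1056,-0.032,0.0007,0.0,0.0,-0.0055],[0.2113,-0.0641,0.0015,0.0,0.0,-0.011],[0.3169,-0.0961,0.0022,0.0,0.0,-0.0165],[0.4225,-0.1281,0.0029,0.0,0.0,-0.0221],[0.5282,-0.1602,0.0036,0.0,0.0,-0.0276]]]
```

Call:
carry_out --increments '[[[0.0,0.0,-0.12,0.0,0.0,0.0],[0.09,-0.063,-0.119,0.0,0.0,-0.0055],[0.18,-0.126,-0.119,0.0,0.0,-0.011],[0.27,-0.189,-0.118,0.0,0.0,-0.0165],[0.363,-0.2515,-0.117,0.0,0.0,-0.022]]]' --jaw 0.4 --squeeze 20

```text
clock: 1.82
tcp_pos: [0.3358, -0.3486, 0.309]
orientation: [0.0, 0.967, 0.256, 0.0]
wrist_force: [1.2, -0.1, -0.6]
finger_gap: 0.0514
grip_force: 0.0
```

Call:
carry_out --increments '[[[0.0985,-0.05,0.0007,0.0,0.0,-0.0055],[0.197,-0.1,0.0015,0.0,0.0,-0.011],[0.2956,-0.149,0.0022,0.0,0.0,-0.0165],[0.394,-0.199,0.003,0.0,0.0,-0.022],[0.493,-0.249,0.0036,0.0,0.0,-0.0276]]]'

```text
clock: 2.45
tcp_pos: [0.4885, -0.1182, 0.3072]
orientation: [0.0, 0.941, 0.339, 0.0]
wrist_force: [0.8, -0.8, 0.2]
finger_gap: 0.051
grip_force: 0.0
```

Call:
carry_out --increments '[[[0.1056,-0.032,0.0007,0.0,0.0,-0.0055],[0.211,-0.064,0.0015,0.0,0.0,-0.011],[0.317,-0.096,0.0022,0.0,0.0,-0.0165],[0.4225,-0.128,0.003,0.0,0.0,-0.022],[0.528,-0.16,0.0036,0.0,0.0,-0.0276]]]'

```text
clock: 3.08
tcp_pos: [0.6409, 0.1119, 0.3052]
orientation: [0.0, 0.908, 0.42, 0.0]
wrist_force: [0.2, -1.6, 0.6]
finger_gap: 0.0513
grip_force: 0.0
```

```bash
cat > chk.py <<'E'
from h import *
import sys
from p import RD,O
from scipy.optimize import least_squares
rad=lambda h:np.interp(h,[0,.05,.072],[.025,.0305,.0315])
def beaker(A,F,x0,white=True):
    wh=(F.max(1)-F.min(1)<45)&(F.max(1)>95) if white else np.ones(len(A),bool)
    B=A[wh&(np.hypot(A[:,0]-x0[0],A[:,1]-x0[1])<.045)&(A[:,2]>.012)&(A[:,2]<.08)]
    if len(B)<30: return len(B),None
    s=least_squares(lambda p:np.hypot(B[:,0]-p[0],B[:,1]-p[1])-rad(B[:,2]),x0,loss="soft_l1",f_scale=.0015)
    return len(B),s.x.round(4),np.abs(s.fun).mean().round(4),"zmax",np.percentile(B[:,2],97).round(4)
def report(n,save=None):
    c=env.read_camera(n);W=cloud(c)
    if save: cv2.imwrite(save,cv2.resize(c["frame"],(768,576)))
    X=W.reshape(-1,3);F=c["frame"].reshape(-1,3).astype(int);k=~np.isnan(X).any(1);X=X[k];F=F[k]
    A=(X-O)@RD
    for y in(-.112,0,.112): print(n,"place",y,beaker(A,F,[0,y]))
    U=X-[0,0,.091]
    for q in ([.561,-.259],[.5393,-.284]): print(n,"wheel",beaker(U,F,q))
    d=X[(abs(X[:,2]-.091)<.005)&(np.hypot(X[:,0]-.539,X[:,1]+.284)<.11)]
    if len(d)>50:
        # circle through the hull
        h=cv2.convexHull(d[:,:2].astype(np.float32));print(n,"disc",cv2.minEnclosingCircle(h),np.median(d[:,2]))
    g=A[(F.max(1)<75)&(abs(A[:,1])<.15)&(A[:,2]>.08)&(A[:,2]<.14)&(A[:,0]>-.03)]
    print(n,"dark above deck",len(g),np.median(g,0).round(4) if len(g) else "")
if __name__=="__main__":
    for n in sys.argv[1].split(","): report(n,sys.argv[2] if len(sys.argv)>2 else None)
E
python3 chk.py scene; python3 chk.py top
```

```text
scene place -0.112 (187, array([-0.0012, -0.11  ]), np.float64(0.0021), 'zmax', np.float64(0.0694))
scene place 0 (6, None)
scene place 0.112 (176, array([-0.001 ,  0.1134]), np.float64(0.0021), 'zmax', np.float64(0.0703))
scene wheel (382, array([ 0.5585, -0.2611]), np.float64(0.0015), 'zmax', np.float64(0.0705))
scene wheel (238, array([ 0.532 , -0.3035]), np.float64(0.0086), 'zmax', np.float64(0.0704))
scene disc ((0.5342467427253723, -0.2845548987388611), 0.09211693704128265) 0.08999108027846998
scene dark above deck 100 [0.0053 0.0311 0.1001]
top place -0.112 (152, array([ 0.0002, -0.1131]), np.float64(0.0015), 'zmax', np.float64(0.0715))
top place 0 (9, None)
top place 0.112 (255, array([-0.0004,  0.1109]), np.float64(0.0011), 'zmax', np.float64(0.0727))
top wheel (174, array([ 0.5602, -0.2586]), np.float64(0.001), 'zmax', np.float64(0.0731))
top wheel (94, array([ 0.5502, -0.3049]), np.float64(0.0097), 'zmax', np.float64(0.0723))
top disc ((0.5387216210365295, -0.2836483120918274), 0.08993200957775116) 0.08993439173282992
top dark above deck 176 [0.0067 0.0238 0.0997]
```

Run:
```python
from p import *
s=now();print(s[0],np.linalg.norm(env.get_state()["qvel"]))
Q2=tool(-40.455)
s=(rail(.1,-56)+[0,0,.17],Q2)
L=lin(s,(rail(.1,-56),Q2),4)
plan(s,[L+[L[-1]]])
A=[(rail(a,-56),Q2) for a in np.linspace(.1,1.9,16)[1:]]
plan(L[-1],chunks(A))
```

```text
[0.64177108 0.11468776 0.30298787] 0.11164286091470885
[[[0.0,0.0,0.085,0.0,0.0,0.0],[0.0,0.0,0.17,0.0,0.0,0.0],[0.0,0.0,0.255,0.0,0.0,0.0],[0.0,0.0,0.34,0.0,0.0,0.0],[0.0,0.0,0.34,0.0,0.0,0.0]]]
[[[0.0,-0.003,-0.0189,0.0,0.0,0.0],[0.0,-0.0082,-0.0372,0.0,0.0,0.0],[0.0,-0.0156,-0.0549,0.0,0.0,0.0],[0.0,-0.0251,-0.0715,0.0,0.0,0.0],[0.0,-0.0364,-0.0868,0.0,0.0,0.0]]]
[[[0.0,-0.0131,-0.0139,0.0,0.0,0.0],[0.0,-0.0278,-0.0261,0.0,0.0,0.0],[0.0,-0.0439,-0.0365,0.0,0.0,0.0],[0.0,-0.061,-0.0448,0.0,0.0,0.0],[0.0,-0.0791,-0.0511,0.0,0.0,0.0]]]
[[[0.0,-0.0187,-0.004,0.0,0.0,0.0],[0.0,-0.0377,-0.0058,0.0,0.0,0.0],[0.0,-0.0568,-0.0053,0.0,0.0,0.0],[0.0,-0.0757,-0.0025,0.0,0.0,0.0],[0.0,-0.0941,0.0025,0.0,0.0,0.0]]]
```

Call:
carry_out --increments '[[[0.0,0.0,0.0,0.0,0.0,0.0],[0.0,0.0,0.1,0.0,0.0,0.0],[0.0,0.0,0.22,0.0,0.0,0.0],[0.0,0.0,0.34,0.0,0.0,0.0],[0.0,0.0,0.34,0.0,0.0,0.0]]]'

```text
clock: 3.8
tcp_pos: [0.6351, 0.1084, 0.1306]
orientation: [-0.002, 0.908, 0.418, -0.005]
wrist_force: [1.2, 0.9, 0.2]
finger_gap: 0.0515
grip_force: 0.0
```

Call:
carry_out --increments '[[[0,0,0,0,0,0],[0,0,0,0,0,0],[0,0,0,0,0,0],[0,0,0,0,0,0]]]' --jaw 1.0 --squeeze 20

```text
clock: 4.3
tcp_pos: [0.6417, 0.1104, 0.1372]
orientation: [0.001, 0.908, 0.419, 0.002]
wrist_force: [2.1, 2.1, 1.8]
finger_gap: 0.011
grip_force: 22.1
```

Call:
carry_out --increments '[[[0.0,-0.003,-0.019,0.0,0.0,0.0],[0.0,-0.008,-0.037,0.0,0.0,0.0],[0.0,-0.0156,-0.055,0.0,0.0,0.0],[0.0,-0.025,-0.0715,0.0,0.0,0.0],[0.0,-0.0364,-0.087,0.0,0.0,0.0]]]'

```text
clock: 4.92
tcp_pos: [0.63, 0.1204, 0.1806]
orientation: [0.003, 0.908, 0.418, 0.003]
wrist_force: [9.4, -4.1, 0.5]
finger_gap: 0.0116
grip_force: 20.8
```

Call:
carry_out --increments '[[[0.0,-0.013,-0.014,0.0,0.0,0.0],[0.0,-0.028,-0.026,0.0,0.0,0.0],[0.0,-0.044,-0.0365,0.0,0.0,0.0],[0.0,-0.061,-0.045,0.0,0.0,0.0],[0.0,-0.079,-0.051,0.0,0.0,0.0]]]'

```text
clock: 5.55
tcp_pos: [0.6018, 0.1447, 0.2098]
orientation: [0.006, 0.909, 0.418, 0.006]
wrist_force: [5.4, -7.6, 13.9]
finger_gap: 0.0112
grip_force: 21.3
```

Call:
carry_out --increments '[[[0.0,-0.0187,-0.004,0.0,0.0,0.0],[0.0,-0.0377,-0.006,0.0,0.0,0.0],[0.0,-0.057,-0.005,0.0,0.0,0.0],[0.0,-0.0757,-0.0025,0.0,0.0,0.0],[0.0,-0.094,0.0025,0.0,0.0,0.0]]]'

```text
clock: 6.18
tcp_pos: [0.5625, 0.1781, 0.2067]
orientation: [0.002, 0.908, 0.419, 0.004]
wrist_force: [1.7, -0.3, 7.5]
finger_gap: 0.0117
grip_force: 22.2
```

Call:
carry_out --increments '[[[0,0,0,0,0,0],[0,0,0,0,0,0],[0,0,0,0,0,0]]]'

```text
clock: 6.55
tcp_pos: [0.5614, 0.1791, 0.2059]
orientation: [0.0, 0.908, 0.419, 0.003]
wrist_force: [-1.1, 3.0, 11.1]
finger_gap: 0.0108
grip_force: 22.8
```

```bash
cat >> p.py <<'E'
AZ=49.545
QW=tool(AZ,-14);QR=tool(AZ,14.65);n=RD[:,2]
back=lambda p,q,d:np.asarray(p)-d*q.as_matrix()[:,2]
E
python3 - <<'E'
from p import *
Q2=tool(-40.455)
s=(rail(1.9,-56),Q2)
up=(s[0]+[0,0,.12],Q2)
L1=lin(s,up,3);print("open+up");plan(s,[L1])
g=np.array([.560,-.2595,.091+.046])
pre=(back(g,QW,.14),QW)
print("travel",pre[0])
L2=lin(up,pre,10);plan(up,chunks(L2))
print("down");plan(pre,[lin(pre,(g,QW),5)])
E
```

```text
open+up
[[[0.0,0.0,-0.08,0.0,0.0,0.0],[0.0,0.0,-0.16,0.0,0.0,0.0],[0.0,0.0,-0.24,0.0,0.0,0.0]]]
travel [ 0.53422849 -0.23752404  0.2728414 ]
[[[-0.0666,0.05,0.01,-0.0031,-0.0031,-0.0249],[-0.1332,0.1001,0.02,-0.0061,-0.0061,-0.0497],[-0.1998,0.1501,0.03,-0.0092,-0.0092,-0.0746],[-0.2664,0.2001,0.04,-0.0122,-0.0122,-0.0995],[-0.333,0.2501,0.05,-0.0153,-0.0153,-0.1243]]]
[[[-0.0807,-0.0122,0.0194,-0.0031,-0.0031,-0.0249],[-0.1614,-0.0244,0.0388,-0.0061,-0.0061,-0.0497],[-0.2421,-0.0366,0.0581,-0.0092,-0.0092,-0.0746],[-0.3229,-0.0489,0.0775,-0.0122,-0.0122,-0.0995],[-0.4036,-0.0611,0.0969,-0.0153,-0.0153,-0.1243]]]
down
[[[0.0,0.0,0.056,0.0,0.0,0.0],[0.0,0.0,0.112,0.0,0.0,0.0],[0.0,0.0,0.168,0.0,0.0,0.0],[0.0,0.0,0.224,0.0,0.0,0.0],[0.0,0.0,0.28,0.0,0.0,0.0]]]
```

Call:
carry_out --increments '[[[0,0,0,0,0,0],[0,0,0,0,0,0],[0.0,0.0,-0.08,0.0,0.0,0.0],[0.0,0.0,-0.16,0.0,0.0,0.0],[0.0,0.0,-0.24,0.0,0.0,0.0]]]' --jaw 0.5

```text
clock: 7.18
tcp_pos: [0.56, 0.1779, 0.3235]
orientation: [-0.0, 0.908, 0.419, -0.001]
wrist_force: [0.8, 0.5, 0.3]
finger_gap: 0.0429
grip_force: 0.0
```

Call:
carry_out --increments '[[[-0.0666,0.05,0.01,-0.0031,-0.0031,-0.0249],[-0.1332,0.1,0.02,-0.0061,-0.0061,-0.0497],[-0.2,0.15,0.03,-0.0092,-0.0092,-0.0746],[-0.2664,0.2,0.04,-0.0122,-0.0122,-0.0995],[-0.333,0.25,0.05,-0.0153,-0.0153,-0.1243]]]' --jaw 0

```text
clock: 7.8
tcp_pos: [0.547, -0.0311, 0.2972]
orientation: [0.062, 0.676, 0.734, -0.024]
wrist_force: [0.8, 0.6, 1.0]
finger_gap: 0.0855
grip_force: 0.0
```

Call:
carry_out --increments '[[[-0.0807,-0.0122,0.0194,-0.0031,-0.0031,-0.0249],[-0.1614,-0.0244,0.0388,-0.0061,-0.0061,-0.0497],[-0.242,-0.0366,0.058,-0.0092,-0.0092,-0.0746],[-0.323,-0.049,0.0775,-0.0122,-0.0122,-0.0995],[-0.4036,-0.061,0.097,-0.0153,-0.0153,-0.1243]]]'

```text
clock: 8.43
tcp_pos: [0.534, -0.2388, 0.2723]
orientation: [0.114, 0.341, 0.932, -0.043]
wrist_force: [0.5, -1.0, 0.4]
finger_gap: 0.0855
grip_force: 0.0
```

Call:
carry_out --increments '[[[0,0,0,0,0,0],[0,0,0,0,0,0],[0,0,0,0,0,0],[0,0,0,0,0,0]]]'

```text
clock: 8.93
tcp_pos: [0.5349, -0.2366, 0.2731]
orientation: [0.115, 0.343, 0.931, -0.042]
wrist_force: [0.4, -0.3, -0.4]
finger_gap: 0.0854
grip_force: 0.0
```

```bash
python3 chk.py scene; python3 -c "
from p import *
print(env.get_state())"
```

```text
scene place -0.112 (247, array([-0.0005, -0.1107]), np.float64(0.0023), 'zmax', np.float64(0.0701))
scene place 0 (7, None)
scene place 0.112 (217, array([-0.0009,  0.1132]), np.float64(0.0021), 'zmax', np.float64(0.0718))
scene wheel (383, array([ 0.5586, -0.2612]), np.float64(0.0015), 'zmax', np.float64(0.0706))
scene wheel (239, array([ 0.5311, -0.3037]), np.float64(0.0084), 'zmax', np.float64(0.0703))
scene disc ((0.5343941450119019, -0.2849763035774231), 0.09246915578842163) 0.08989375499051185
scene dark above deck 80 [0.1281 0.0212 0.1086]
{'clock': 8.975, 'joint_pos': array([-0.53375311,  0.13907875, -0.15226287,  1.03774993, -0.0412762 ,
        0.16621008]), 'qvel': array([-0.0051595 ,  0.00090421, -0.00054803, -0.00073635,  0.00048717,
       -0.00230389]), 'tau': array([-7.23293144e-02, -4.02501905e+01,  3.21024728e+01, -2.33551830e+00,
       -1.39334444e-01,  5.28339471e-03]), 'tcp_pos': array([ 0.53493989, -0.23668602,  0.27311453]), 'orientation': array([ 0.11475955,  0.34264424,  0.93147576, -0.04216718]), 'wrist_force': array([-0.03469676, -0.05780752,  0.02111093]), 'ft_torque': array([ 0.19467211,  0.17743673, -0.00309098]), 'grip_force': 0.0, 'finger_gap': 0.08538737969062045}
```

Call:
carry_out --increments '[[[0.0,0.0,0.04,0,0,0],[0.0,0.0,0.1,0,0,0],[0.0,0.0,0.16,0,0,0],[0.0,0.0,0.22,0,0,0],[0.0,0.0,0.26,0,0,0]]]' --jaw 0.05

```text
clock: 9.6
tcp_pos: [0.5584, -0.2573, 0.1453]
orientation: [0.114, 0.343, 0.931, -0.042]
wrist_force: [0.9, 0.5, -0.8]
finger_gap: 0.0812
grip_force: 0.0
```

Call:
carry_out --increments '[[[0,0,0.012,0,0,0],[0,0,0.02,0,0,0],[0,0,0.02,0,0,0],[0,0,0.02,0,0,0]]]' --jaw 0.2

```text
clock: 10.1
tcp_pos: [0.5608, -0.2597, 0.1381]
orientation: [0.115, 0.343, 0.931, -0.042]
wrist_force: [-0.2, 0.1, 0.6]
finger_gap: 0.0683
grip_force: 0.0
```

Call:
carry_out --increments '[[[0,0,0,0,0,0],[0,0,0,0,0,0],[0,0,0,0,0,0],[0,0,0,0,0,0]]]' --jaw 0.4 --squeeze 20

```text
clock: 10.6
tcp_pos: [0.561, -0.2601, 0.1382]
orientation: [0.116, 0.343, 0.931, -0.043]
wrist_force: [-1.2, 0.2, 5.6]
finger_gap: 0.0617
grip_force: 21.7
```

Run:
```python
from p import *
g=(np.array([.560,-.2595,.137]),QW)
up=(g[0]+[0,0,.12],QW)
print("lift");plan(g,[lin(g,up,5)])
via=(deck(1.5,0,46+150),QR)
print("travel",via[0]);plan(up,chunks(lin(up,via,10)))
low=(deck(1.5,0,46+12),QR)
print("down to 12");plan(via,chunks(lin(via,low,5)))
print("per mm",plan.__name__);plan(low,[[(deck(1.5,0,46+h),QR) for h in (9,6,4,2,0)]])
```

```text
lift
[[[-0.0116,0.0,-0.0466,0.0,0.0,0.0],[-0.0232,0.0,-0.0931,0.0,0.0,0.0],[-0.0348,0.0,-0.1397,0.0,0.0,0.0],[-0.0464,0.0,-0.1863,0.0,0.0,0.0],[-0.0581,0.0,-0.2329,0.0,0.0,0.0]]]
travel [0.64209963 0.03458332 0.22272532]
[[[0.0266,0.0554,0.0004,0.0,0.008,0.0],[0.0531,0.1108,0.0009,0.0,0.0159,0.0],[0.0797,0.1662,0.0013,0.0,0.0239,0.0],[0.1063,0.2216,0.0018,0.0,0.0318,0.0],[0.1328,0.277,0.0022,0.0,0.0398,0.0]]]
[[[0.0256,0.0554,0.007,0.0,0.008,0.0],[0.0513,0.1108,0.014,0.0,0.0159,0.0],[0.0769,0.1662,0.021,0.0,0.0239,0.0],[0.1025,0.2216,0.028,0.0,0.0318,0.0],[0.1281,0.277,0.035,0.0,0.0398,0.0]]]
down to 12
[[[0.0134,0.0,0.0536,0.0,0.0,0.0],[0.0267,0.0,0.1071,0.0,0.0,0.0],[0.0401,0.0,0.1607,0.0,0.0,0.0],[0.0534,0.0,0.2142,0.0,0.0,0.0],[0.0668,0.0,0.2678,0.0,0.0,0.0]]]
per mm plan
[[[0.0015,0.0,0.0058,0.0,0.0,0.0],[0.0029,0.0,0.0116,0.0,0.0,0.0],[0.0039,0.0,0.0155,0.0,0.0,0.0],[0.0048,0.0,0.0194,0.0,0.0,0.0],[0.0058,0.0,0.0233,0.0,0.0,0.0]]]
```

Call:
carry_out --increments '[[[-0.005,0,-0.02,0,0,0],[-0.017,0,-0.07,0,0,0],[-0.033,0,-0.13,0,0,0],[-0.0464,0,-0.186,0,0,0],[-0.058,0,-0.233,0,0,0]]]'

```text
clock: 11.22
tcp_pos: [0.56, -0.2592, 0.2581]
orientation: [0.114, 0.343, 0.931, -0.042]
wrist_force: [1.2, 0.9, -2.8]
finger_gap: 0.0617
grip_force: 22.5
```

Call:
carry_out --increments '[[[0.0266,0.0554,0.0004,0.0,0.008,0.0],[0.053,0.111,0.0009,0.0,0.016,0.0],[0.08,0.166,0.0013,0.0,0.024,0.0],[0.106,0.2216,0.0018,0.0,0.032,0.0],[0.133,0.277,0.0022,0.0,0.0398,0.0]]]'

```text
clock: 11.85
tcp_pos: [0.6012, -0.1114, 0.2397]
orientation: [-0.004, 0.346, 0.938, 0.001]
wrist_force: [0.2, -0.7, -1.9]
finger_gap: 0.0619
grip_force: 22.6
```

Call:
carry_out --increments '[[[0.0256,0.0554,0.007,0.0,0.008,0.0],[0.051,0.111,0.014,0.0,0.016,0.0],[0.077,0.166,0.021,0.0,0.024,0.0],[0.1025,0.2216,0.028,0.0,0.032,0.0],[0.128,0.277,0.035,0.0,0.0398,0.0]]]'

```text
clock: 12.48
tcp_pos: [0.6425, 0.0355, 0.2224]
orientation: [-0.121, 0.343, 0.931, 0.044]
wrist_force: [0.2, 0.2, -1.6]
finger_gap: 0.0614
grip_force: 22.6
```

Call:
carry_out --increments '[[[0,0,0,0,0,0],[0,0,0,0,0,0],[0,0,0,0,0,0],[0,0,0,0,0,0]]]'

```text
clock: 12.98
tcp_pos: [0.6423, 0.0338, 0.2234]
orientation: [-0.119, 0.343, 0.931, 0.044]
wrist_force: [-0.6, -0.4, -2.3]
finger_gap: 0.0618
grip_force: 22.8
```

Run:
```python
from h import *
from p import *
from chk import rad
from scipy.optimize import least_squares
s=env.get_state();p,r=now();print(p,s["grip_force"],s["finger_gap"],s["joint_pos"],s["wrist_force"]); tg=deck(1.5,0,196);print("err deck mm",RD.T@(p-tg)*1000,"rot",np.degrees((QR.inv()*r).as_rotvec()))
for nme in("scene","top"):
    c=env.read_camera(nme);W=cloud(c).reshape(-1,3);F=c["frame"].reshape(-1,3).astype(int)
    cv2.imwrite(f"pics/hold_{nme}.png",cv2.resize(c["frame"],(768,576)))
    A=(W-O)@RD
    k=~np.isnan(A).any(1)&(np.hypot(A[:,0],A[:,1])<.05)&(A[:,2]>.14)&(A[:,2]<.24)&(F.max(1)>90)
    B=A[k]
    print(nme,len(B),np.percentile(B[:,2],[1,50,99]) if len(B) else "")
    if len(B)>40:
        def fn(q):
            a=np.array([q[2],0*q[0],1.]);a/=np.linalg.norm(a);d=B-[q[0],q[1],.15+q[3]]
            h=d@a;return np.linalg.norm(d-np.outer(h,a),axis=1)-rad(h)
        o=least_squares(fn,[0,0,0,0],loss="soft_l1",f_scale=.0015);print(o.x,abs(o.fun).mean())
```

```text
[0.64227168 0.03381944 0.22343605] 22.76028376130853 0.061768571814427936 [-0.1327127   0.63725784  0.46099803  1.60923883  0.13737935  0.55955441] [-0.59423581 -0.42608223 -2.32111422]
err deck mm [-0.20910851  0.46961272  0.92411312] rot [-0.03223895 -0.07852857  0.05441488]
scene 244 [0.14831409 0.18813056 0.2272991 ]
[0.00116083 0.00304272 0.00227831 0.00071193] 0.00218942391364565
top 4 [0.23177218 0.23254546 0.23540174]
```

Call:
carry_out --increments '[[[0.0134,0,0.0536,0,0,0],[0.0267,0,0.107,0,0,0],[0.04,0,0.161,0,0,0],[0.0534,0,0.214,0,0,0],[0.0618,0,0.2478,0,0,0]]]'

```text
clock: 13.7
tcp_pos: [0.5948, 0.0744, 0.1098]
orientation: [-0.12, 0.343, 0.931, 0.044]
wrist_force: [0.3, 0.7, -1.3]
finger_gap: 0.0616
grip_force: 22.8
```

Call:
carry_out --increments '[[[0.0025,0,0.01,0,0,0],[0.005,0,0.02,0,0,0],[0.005,0,0.02,0,0,0],[0.006,0,0.024,0,0,0],[0.006,0,0.024,0,0,0]]]'

```text
clock: 14.32
tcp_pos: [0.5916, 0.0779, 0.1001]
orientation: [-0.119, 0.343, 0.931, 0.044]
wrist_force: [-1.0, 0.2, -1.4]
finger_gap: 0.0615
grip_force: 22.8
```

Call:
carry_out --increments '[[[0.001,0,0.004,0,0,0],[0.002,0,0.008,0,0,0],[0.003,0,0.0116,0,0,0],[0.0034,0,0.0136,0,0,0],[0.0034,0,0.0136,0,0,0]]]'

```text
clock: 14.95
tcp_pos: [0.5887, 0.0803, 0.0936]
orientation: [-0.119, 0.343, 0.931, 0.044]
wrist_force: [-0.2, 0.4, -1.0]
finger_gap: 0.0617
grip_force: 22.8
```

Call:
carry_out --increments '[[[0.0002,0,0.001,0,0,0],[0.0005,0,0.002,0,0,0],[0.0007,0,0.003,0,0,0],[0.001,0,0.0039,0,0,0],[0.001,0,0.0039,0,0,0]]]'

```text
clock: 15.58
tcp_pos: [0.5888, 0.0803, 0.0925]
orientation: [-0.118, 0.343, 0.931, 0.044]
wrist_force: [0.9, -4.5, 3.5]
finger_gap: 0.0616
grip_force: 22.9
```

Call:
carry_out --increments '[[[0,0,0,0,0,0],[0,0,0,0,0,0],[0,0,0,0,0,0]]]' --jaw 0.24

```text
clock: 15.95
tcp_pos: [0.5877, 0.0812, 0.0917]
orientation: [-0.12, 0.343, 0.931, 0.044]
wrist_force: [-1.0, -0.4, -0.2]
finger_gap: 0.0648
grip_force: 0.0
```

Call:
carry_out --increments '[[[0,0,0,0,0,0],[0,0,0,0,0,0],[0,0,0,0,0,0],[0,0,0,0,0,0]]]' --jaw 0.08

```text
clock: 16.45
tcp_pos: [0.5881, 0.0809, 0.092]
orientation: [-0.119, 0.343, 0.931, 0.044]
wrist_force: [0.8, -0.3, -0.5]
finger_gap: 0.0786
grip_force: 0.0
```

Call:
carry_out --increments '[[[-0.005,0,-0.02,0,0,0],[-0.015,0,-0.06,0,0,0],[-0.03,0,-0.12,0,0,0],[-0.045,0,-0.18,0,0,0],[-0.06,0,-0.24,0,0,0]]]'

```text
clock: 17.08
tcp_pos: [0.6338, 0.0419, 0.2022]
orientation: [-0.119, 0.343, 0.931, 0.044]
wrist_force: [0.4, -0.5, -1.0]
finger_gap: 0.0789
grip_force: 0.0
```

```bash
python3 chk.py scene pics/placed_s.png; python3 chk.py top pics/placed_t.png; python3 -c "
from p import *
p,r=now();print(p, RD.T@(p-O)*1000,np.degrees((QR.inv()*r).as_rotvec()))"
```

```text
scene place -0.112 (179, array([-0.001 , -0.1105]), np.float64(0.0023), 'zmax', np.float64(0.071))
scene place 0 (185, array([-0.0026,  0.0018]), np.float64(0.0023), 'zmax', np.float64(0.0715))
scene place 0.112 (226, array([-0.0009,  0.1137]), np.float64(0.0022), 'zmax', np.float64(0.0715))
scene wheel (0, None)
scene wheel (0, None)
scene disc ((0.5350337028503418, -0.2866552770137787), 0.09119177609682083) 0.08996002616802946
scene dark above deck 81 [0.1279 0.0325 0.1081]
top place -0.112 (0, None)
top place 0 (0, None)
top place 0.112 (336, array([0.    , 0.1107]), np.float64(0.0013), 'zmax', np.float64(0.0719))
top wheel (0, None)
top wheel (0, None)
top disc ((0.5389994978904724, -0.2839604318141937), 0.08976452797651291) 0.08971485878839183
top dark above deck 66 [ 0.1299 -0.1189  0.1069]
[0.63579925 0.04099042 0.20414497] [  0.44762545  -0.78725885 175.40272108] [-0.22070656 -0.36389336  0.02578898]
```

View pics/placed_s.png

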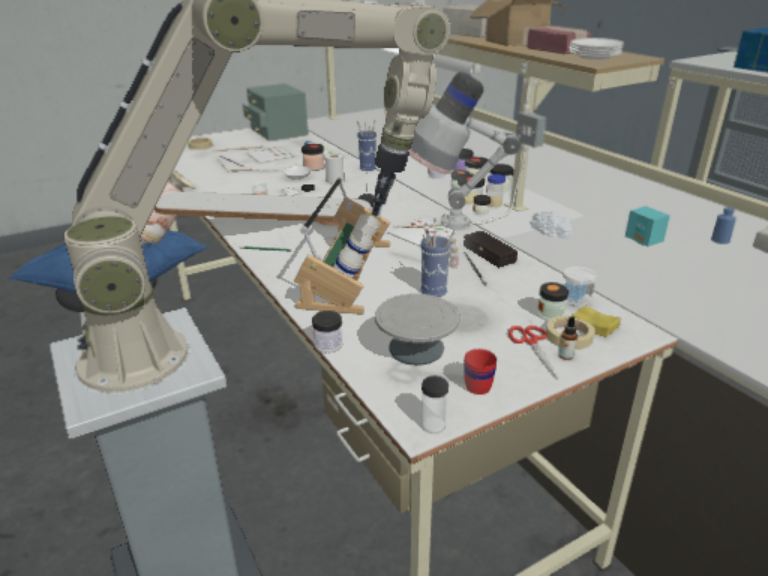

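```bash
cat >> p.py <<'E'
QB=tool(AZ,5);QV=tool(AZ,-23.65)
E
python3 - <<'E'
from p import *
s=(deck(1.5,0,170.6),QR)
pre=(deck(-.3,-112,171),QB);g=(deck(-.3,-112,46),QB)
print(pre[0],g[0])
plan(s,[lin(s,pre,5)])
plan(pre,[lin(pre,g,5)])
E
```

```text
[0.70685282 0.12655782 0.19992279] [0.66125251 0.16544227 0.09022497]
[[[-0.0007,0.0448,0.0,0.0,-0.0054,0.0],[-0.0015,0.0896,0.0,0.0,-0.0107,0.0],[-0.0022,0.1344,0.0001,0.0,-0.0161,0.0],[-0.0029,0.1792,0.0001,0.0,-0.0214,0.0],[-0.0037,0.224,0.0001,0.0,-0.0268,0.0]]]
[[[0.0201,0.0,0.0458,0.0,0.0,0.0],[0.0401,0.0,0.0916,0.0,0.0,0.0],[0.0602,0.0,0.1374,0.0,0.0,0.0],[0.0802,0.0,0.1832,0.0,0.0,0.0],[0.1003,0.0,0.229,0.0,0.0,0.0]]]
```

Call:
carry_out --increments '[[[-0.0007,0.04,0.0,0.0,-0.0054,0.0],[-0.0015,0.09,0.0,0.0,-0.0107,0.0],[-0.0022,0.14,0.0,0.0,-0.016,0.0],[-0.003,0.19,0.0,0.0,-0.0214,0.0],[-0.0037,0.224,0.0,0.0,-0.0268,0.0]]]' --jaw 0

```text
clock: 17.8
tcp_pos: [0.7077, 0.1286, 0.1991]
orientation: [-0.04, 0.345, 0.938, 0.014]
wrist_force: [-0.1, -0.2, -0.6]
finger_gap: 0.0855
grip_force: 0.0
```

Call:
carry_out --increments '[[[0,0,0,0,0,0],[0,0,0,0,0,0],[0,0,0,0,0,0]]]'

```text
clock: 18.18
tcp_pos: [0.7071, 0.1254, 0.2001]
orientation: [-0.041, 0.346, 0.937, 0.015]
wrist_force: [-0.3, -0.6, 0.7]
finger_gap: 0.0853
grip_force: 0.0
```

```bash
python3 -c "
from p import *
p,r=now();s=env.get_state();print(p,RD.T@(p-deck(-.3,-112,171))*1000,np.degrees((QB.inv()*r).as_rotvec()),s['wrist_force'],s['joint_pos'])"; python3 chk.py scene pics/preblank.png
```

```text
[0.70706347 0.12542554 0.20007386] [-0.71297725  0.72489335  0.56164645] [ 0.01816702 -0.01412573  0.07977154] [-0.32759967 -0.57783495  0.67206645] [0.04072289 0.67904193 0.50472942 1.46063507 0.05883853 0.74628578]
scene place -0.112 (179, array([-0.0006, -0.1101]), np.float64(0.0021), 'zmax', np.float64(0.0718))
scene place 0 (185, array([-0.0022,  0.0021]), np.float64(0.0027), 'zmax', np.float64(0.0723))
scene place 0.112 (224, array([-0.0009,  0.1134]), np.float64(0.0021), 'zmax', np.float64(0.0712))
scene wheel (0, None)
scene wheel (0, None)
scene disc ((0.5359417796134949, -0.2851397395133972), 0.09253014624118805) 0.08989958182480026
scene dark above deck 80 [0.128  0.0191 0.1083]
```

View pics/preblank.png

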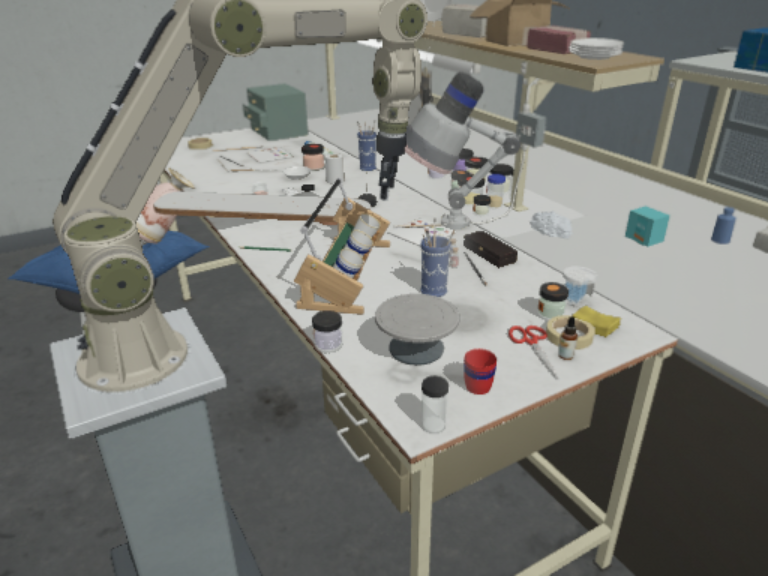

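Call:
carry_out --increments '[[[0.016,0,0.037,0,0,0],[0.04,0,0.092,0,0,0],[0.06,0,0.137,0,0,0],[0.08,0,0.183,0,0,0],[0.094,0,0.215,0,0,0]]]'

```text
clock: 18.85
tcp_pos: [0.6637, 0.1623, 0.096]
orientation: [-0.041, 0.346, 0.937, 0.015]
wrist_force: [-0.4, -0.7, 0.4]
finger_gap: 0.0855
grip_force: 0.0
```

Call:
carry_out --increments '[[[0.0035,0,0.008,0,0,0],[0.006,0,0.014,0,0,0],[0.006,0,0.014,0,0,0],[0.006,0,0.014,0,0,0]]]' --jaw 0.2

```text
clock: 19.35
tcp_pos: [0.6625, 0.165, 0.091]
orientation: [-0.04, 0.346, 0.937, 0.015]
wrist_force: [0.1, 0.4, 0.5]
finger_gap: 0.0685
grip_force: 0.0
```

Call:
carry_out --increments '[[[0,0,0,0,0,0],[0,0,0,0,0,0],[0,0,0,0,0,0],[0,0,0,0,0,0]]]' --jaw 0.4 --squeeze 20

```text
clock: 19.85
tcp_pos: [0.6626, 0.165, 0.091]
orientation: [-0.04, 0.346, 0.937, 0.015]
wrist_force: [2.3, -1.4, 5.9]
finger_gap: 0.0611
grip_force: 21.9
```

Run:
```python
from p import *
p,r=now();s=env.get_state();print(RD.T@(p-deck(-.3,-112,46))*1000,s['wrist_force'])
g=(deck(-.3,-112,46),QB)
ex=(deck(-.3,-112,46+90),QB)
plan(g,[lin(g,ex,5)])
via=(ex[0]+[-.03,-.06,.06],QB)
c=np.array([.538,-.284,.0905])
pre=(c+[0,0,.046+.10],QV)
print(pre[0]);L=lin(ex,via,2)+lin(via,pre,13);plan(ex,chunks(L))
low=(c+[0,0,.046+.01],QV);plan(pre,[lin(pre,low,5)])
print(QV.as_matrix().T@[0,0,-.001/.5])
```

```text
[-0.7555891  -0.52312105  1.28510645] [ 2.30899051 -1.3865742   5.86579002]
[[[-0.0144,0.0,-0.033,0.0,0.0,0.0],[-0.0289,0.0,-0.066,0.0,0.0,0.0],[-0.0433,0.0,-0.0989,0.0,0.0,0.0],[-0.0578,0.0,-0.1319,0.0,0.0,0.0],[-0.0722,0.0,-0.1649,0.0,0.0,0.0]]]
[ 0.538  -0.284   0.2365]
[[[-0.0108,-0.0651,-0.0612,0.0,0.0,0.0],[-0.0216,-0.1302,-0.1224,0.0,0.0,0.0],[-0.0428,-0.1851,-0.1253,0.0,-0.0061,0.0],[-0.0639,-0.24,-0.1283,0.0,-0.0122,0.0],[-0.0851,-0.2949,-0.1313,0.0,-0.0184,0.0]]]
[[[-0.0213,-0.0549,-0.0005,0.0,-0.0061,0.0],[-0.0427,-0.1098,-0.001,0.0,-0.0122,0.0],[-0.064,-0.1647,-0.0016,0.0,-0.0184,0.0],[-0.0854,-0.2196,-0.0021,0.0,-0.0245,0.0],[-0.1067,-0.2745,-0.0026,0.0,-0.0306,0.0]]]
[[[-0.0211,-0.0549,0.0036,0.0,-0.0061,0.0],[-0.0421,-0.1098,0.0071,0.0,-0.0122,0.0],[-0.0632,-0.1647,0.0107,0.0,-0.0184,0.0],[-0.0842,-0.2196,0.0143,0.0,-0.0245,0.0],[-0.1053,-0.2745,0.0178,0.0,-0.0306,0.0]]]
[[[0.0144,0.0,0.033,0.0,0.0,0.0],[0.0289,0.0,0.066,0.0,0.0,0.0],[0.0433,0.0,0.0989,0.0,0.0,0.0],[0.0578,0.0,0.1319,0.0,0.0,0.0],[0.0722,0.0,0.1649,0.0,0.0,0.0]]]
[ 8.02297115e-04 -5.55111512e-20  1.83202602e-03]
```

Call:
carry_out --increments '[[[-0.004,0,-0.01,0,0,0],[-0.018,0,-0.042,0,0,0],[-0.036,0,-0.083,0,0,0],[-0.055,0,-0.125,0,0,0],[-0.072,0,-0.165,0,0,0]]]'

```text
clock: 20.48
tcp_pos: [0.6939, 0.1372, 0.169]
orientation: [-0.042, 0.345, 0.937, 0.015]
wrist_force: [1.0, -0.4, -2.1]
finger_gap: 0.061
grip_force: 22.1
```

Call:
carry_out --increments '[[[-0.011,-0.065,-0.061,0,0,0],[-0.0216,-0.13,-0.1224,0,0,0],[-0.043,-0.185,-0.1253,0,-0.006,0],[-0.064,-0.24,-0.128,0,-0.0122,0],[-0.085,-0.295,-0.131,0,-0.0184,0]]]'

```text
clock: 21.1
tcp_pos: [0.6341, -0.0067, 0.2301]
orientation: [0.013, 0.346, 0.938, -0.005]
wrist_force: [0.0, -0.5, -2.0]
finger_gap: 0.061
grip_force: 22.2
```

Call:
carry_out --increments '[[[-0.0213,-0.055,-0.0005,0,-0.006,0],[-0.0427,-0.11,-0.001,0,-0.0122,0],[-0.064,-0.165,-0.0016,0,-0.0184,0],[-0.0854,-0.22,-0.002,0,-0.0245,0],[-0.1067,-0.2745,-0.0026,0,-0.0306,0]]]'

```text
clock: 21.72
tcp_pos: [0.5855, -0.1454, 0.2327]
orientation: [0.103, 0.344, 0.933, -0.038]
wrist_force: [0.5, 0.1, -0.8]
finger_gap: 0.0611
grip_force: 22.2
```

Call:
carry_out --increments '[[[-0.021,-0.055,0.0036,0,-0.006,0],[-0.042,-0.11,0.007,0,-0.0122,0],[-0.063,-0.165,0.0107,0,-0.0184,0],[-0.084,-0.22,0.0143,0,-0.0245,0],[-0.1053,-0.2745,0.0178,0,-0.0306,0]]]'

```text
clock: 22.35
tcp_pos: [0.5371, -0.2841, 0.2354]
orientation: [0.192, 0.338, 0.919, -0.071]
wrist_force: [0.6, -0.2, -1.5]
finger_gap: 0.0609
grip_force: 22.2
```

Call:
carry_out --increments '[[[0,0,0,0,0,0],[0.012,0,0.027,0,0,0],[0.024,0,0.055,0,0,0],[0.036,0,0.0825,0,0,0],[0.036,0,0.0825,0,0,0]]]'

```text
clock: 22.98
tcp_pos: [0.5374, -0.2822, 0.1885]
orientation: [0.19, 0.338, 0.919, -0.07]
wrist_force: [0.6, 0.1, -1.5]
finger_gap: 0.0606
grip_force: 22.3
```

Call:
carry_out --increments '[[[0,0,0,0,0,0],[0,0,0,0,0,0]]]'

```text
clock: 23.22
tcp_pos: [0.539, -0.2842, 0.1924]
orientation: [0.193, 0.338, 0.918, -0.071]
wrist_force: [-0.1, 0.2, -2.2]
finger_gap: 0.0614
grip_force: 22.3
```

Run:
```python
from h import *
from p import *
from chk import rad
from scipy.optimize import least_squares
p,r=now();s=env.get_state();print(p,"rot",np.degrees((QV.inv()*r).as_rotvec()),s["wrist_force"])
for nme in("scene","top"):
    c=env.read_camera(nme);W=cloud(c).reshape(-1,3);F=c["frame"].reshape(-1,3).astype(int)
    cv2.imwrite(f"pics/hold2_{nme}.png",cv2.resize(c["frame"][110:270,180:380] if nme=="scene" else c["frame"][120:240,220:370],(750,600)))
    A=W-[p[0],p[1],p[2]-.046]
    k=~np.isnan(A).any(1)&(np.hypot(A[:,0],A[:,1])<.045)&(A[:,2]>-.005)&(A[:,2]<.08)&(F.max(1)>110)
    B=A[k];print(nme,len(B),np.percentile(B[:,2],[1,50,99]).round(4) if len(B) else "")
    if len(B)>40:
        def fn(q):
            a=np.array([q[2],q[3],1.]);a/=np.linalg.norm(a);d=B-[q[0],q[1],q[4]]
            h=d@a;return np.linalg.norm(d-np.outer(h,a),axis=1)-rad(h)
        o=least_squares(fn,[0,0,0,0,0],loss="soft_l1",f_scale=.0015);print(o.x.round(4),abs(o.fun).mean())
```

```text
[ 0.53900389 -0.28419904  0.1923973 ] rot [-0.01816259 -0.10275703 -0.01574692] [-0.09025974  0.2043186  -2.15896121]
scene 370 [0.0003 0.0436 0.072 ]
[ 0.0004 -0.0001 -0.0593 -0.0117 -0.0065] 0.0016861326771331552
top 218 [-0.0005  0.0288  0.0743]
[-0.0092  0.0084  0.0996 -0.0828 -0.023 ] 0.0022557258546893606
```

View pics/hold2_scene.png

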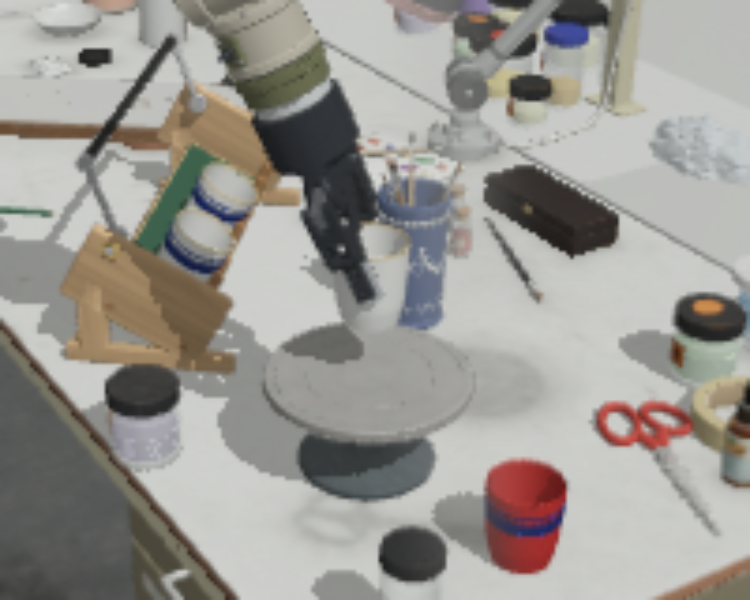

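Call:
carry_out --increments '[[[0.008,0,0.0183,0,0,0],[0.016,0,0.0366,0,0,0],[0.024,0,0.055,0,0,0],[0.032,0,0.0733,0,0,0],[0.036,0,0.0824,0,0,0]]]'

```text
clock: 23.95
tcp_pos: [0.538, -0.2839, 0.1454]
orientation: [0.192, 0.338, 0.918, -0.071]
wrist_force: [-0.3, -0.3, -1.7]
finger_gap: 0.0607
grip_force: 22.3
```

Call:
carry_out --increments '[[[0.0008,0,0.0018,0,0,0],[0.0016,0,0.0037,0,0,0],[0.0024,0,0.0055,0,0,0],[0.0032,0,0.0073,0,0,0],[0.004,0,0.0092,0,0,0]]]'

```text
clock: 24.58
tcp_pos: [0.5385, -0.2843, 0.1418]
orientation: [0.193, 0.338, 0.918, -0.071]
wrist_force: [-0.1, 0.7, -1.6]
finger_gap: 0.0608
grip_force: 22.3
```

Call:
carry_out --increments '[[[0,0,0,0,0,0],[0,0,0,0,0,0],[0.0008,0,0.0018,0,0,0],[0.0016,0,0.0037,0,0,0],[0.0016,0,0.0037,0,0,0]]]'

```text
clock: 25.2
tcp_pos: [0.5384, -0.2842, 0.1394]
orientation: [0.192, 0.338, 0.918, -0.071]
wrist_force: [0.6, -0.3, -0.9]
finger_gap: 0.0609
grip_force: 22.3
```

Call:
carry_out --increments '[[[0.0004,0,0.0009,0,0,0],[0.0008,0,0.0018,0,0,0],[0.0012,0,0.0027,0,0,0],[0.0012,0,0.0027,0,0,0]]]'

```text
clock: 25.7
tcp_pos: [0.5384, -0.2842, 0.1381]
orientation: [0.193, 0.338, 0.918, -0.071]
wrist_force: [-0.3, -0.4, -0.8]
finger_gap: 0.0609
grip_force: 22.3
```

Call:
carry_out --increments '[[[0.0004,0,0.0009,0,0,0],[0.0008,0,0.0018,0,0,0],[0.0008,0,0.0018,0,0,0]]]'

```text
clock: 26.08
tcp_pos: [0.5387, -0.2844, 0.1376]
orientation: [0.193, 0.338, 0.918, -0.071]
wrist_force: [-0.6, 0.8, -0.0]
finger_gap: 0.0609
grip_force: 22.4
```

Call:
carry_out --increments '[[[0.0004,0,0.0009,0,0,0],[0.0008,0,0.0018,0,0,0],[0.0008,0,0.0018,0,0,0]]]'

```text
clock: 26.45
tcp_pos: [0.5392, -0.2848, 0.1376]
orientation: [0.194, 0.338, 0.918, -0.071]
wrist_force: [-2.2, 1.8, 6.8]
finger_gap: 0.0608
grip_force: 22.4
```

Run:
```python
from h import *
from p import *
c=env.read_camera("scene")
cv2.imwrite("pics/seat.png",cv2.resize(c["frame"][150:240,230:350],(800,600),interpolation=cv2.INTER_CUBIC))
print(env.get_state()["wrist_force"])
```

```text
[-1.00786507  2.47830645  5.87546297]
```

View pics/seat.png

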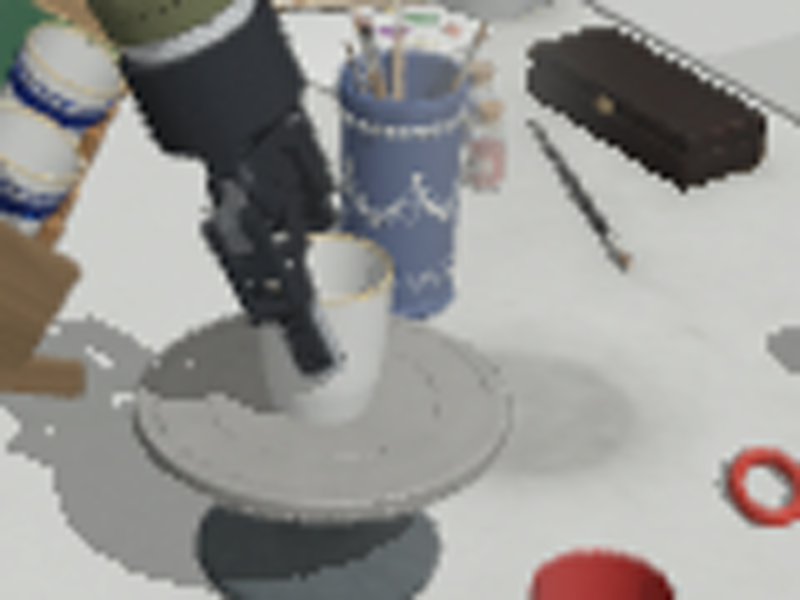

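Call:
carry_out --increments '[[[0,0,0,0,0,0],[0,0,0,0,0,0],[0,0,0,0,0,0]]]' --jaw 0.24

```text
clock: 26.88
tcp_pos: [0.5383, -0.2841, 0.1358]
orientation: [0.192, 0.338, 0.918, -0.071]
wrist_force: [0.3, 0.5, -0.2]
finger_gap: 0.0646
grip_force: 0.0
```

Call:
carry_out --increments '[[[0,0,0,0,0,0],[0,0,0,0,0,0],[0,0,0,0,0,0],[0,0,0,0,0,0]]]' --jaw 0.02

```text
clock: 27.38
tcp_pos: [0.5385, -0.2843, 0.1362]
orientation: [0.193, 0.338, 0.918, -0.071]
wrist_force: [-0.5, -0.5, 0.3]
finger_gap: 0.0834
grip_force: 0.0
```

Call:
carry_out --increments '[[[-0.006,0,-0.015,0,0,0],[-0.02,0,-0.05,0,0,0],[-0.04,0,-0.1,0,0,0],[-0.064,0,-0.16,0,0,0],[-0.088,0,-0.22,0,0,0]]]'

```text
clock: 28.0
tcp_pos: [0.5354, -0.2816, 0.2563]
orientation: [0.193, 0.338, 0.918, -0.071]
wrist_force: [0.1, -0.2, 0.4]
finger_gap: 0.0839
grip_force: 0.0
```

Run:
```python
from p import *
import chk
for n_ in("scene","top"): chk.report(n_)
p,r=now();print(p)
g=np.array([.538,-.284,.1355]); 
# commanded pose estimate
cmd=g+QV.as_matrix()@(np.array([-.088,0,-.22])*.5); print("cmd",cmd)
Q2=tool(-40.455)
tgt=(rail(1.9,-56)+[0,0,.10],Q2);print(tgt[0],rail(1.9,-56))
s=(cmd,QV)
up=(cmd+[0,0,.06],QV)
L=[up]+lin(up,tgt,14);plan(s,chunks(L))
```

```text
scene place -0.112 (1, None)
scene place 0 (187, array([-0.0029,  0.0019]), np.float64(0.0024), 'zmax', np.float64(0.0713))
scene place 0.112 (218, array([-0.001 ,  0.1136]), np.float64(0.0022), 'zmax', np.float64(0.072))
scene wheel (151, array([ 0.5687, -0.2395]), np.float64(0.0066), 'zmax', np.float64(0.0708))
scene wheel (442, array([ 0.537 , -0.2854]), np.float64(0.0015), 'zmax', np.float64(0.0705))
scene disc ((0.5359840393066406, -0.287749707698822), 0.09188362210988998) 0.08987368250053518
scene dark above deck 79 [0.1278 0.0296 0.1082]
top place -0.112 (47, array([-0.0084, -0.1096]), np.float64(0.0031), 'zmax', np.float64(0.046))
top place 0 (335, array([-0.0021, -0.0001]), np.float64(0.0019), 'zmax', np.float64(0.0729))
top place 0.112 (309, array([-1.000e-04,  1.109e-01]), np.float64(0.0011), 'zmax', np.float64(0.0724))
top wheel (44, array([ 0.538 , -0.2836]), np.float64(0.0005), 'zmax', np.float64(0.072))
top wheel (82, array([ 0.5382, -0.2831]), np.float64(0.0006), 'zmax', np.float64(0.0727))
top disc ((0.5390820503234863, -0.2838480472564697), 0.08960413187742233) 0.08
[... 171 characters left out ...]
87915] [0.55999117 0.17819464 0.20287915]
[[[-0.0481,0.0,-0.1099,0.0,0.0,0.0],[-0.011,0.0523,-0.1245,0.0037,0.0037,0.0176],[0.0262,0.1046,-0.1391,0.0074,0.0074,0.0352],[0.0634,0.1568,-0.1536,0.011,0.011,0.0527],[0.1006,0.2091,-0.1682,0.0147,0.0147,0.0703]]]
[[[0.057,0.0298,-0.014,0.0037,0.0037,0.0176],[0.114,0.0595,-0.028,0.0074,0.0074,0.0352],[0.1709,0.0893,-0.042,0.011,0.011,0.0527],[0.2279,0.119,-0.056,0.0147,0.0147,0.0703],[0.2849,0.1488,-0.07,0.0184,0.0184,0.0879]]]
[[[0.065,-0.0062,-0.0081,0.0037,0.0037,0.0176],[0.13,-0.0124,-0.0163,0.0074,0.0074,0.0352],[0.195,-0.0186,-0.0244,0.011,0.011,0.0527],[0.26,-0.0248,-0.0326,0.0147,0.0147,0.0703],[0.3249,-0.031,-0.0407,0.0184,0.0184,0.0879]]]
```

Call:
carry_out --increments '[[[-0.048,0,-0.11,0,0,0],[-0.011,0.052,-0.1245,0.0037,0.0037,0.0176],[0.026,0.1046,-0.139,0.0074,0.0074,0.035],[0.0634,0.157,-0.1536,0.011,0.011,0.0527],[0.1006,0.209,-0.168,0.0147,0.0147,0.0703]]]'

```text
clock: 28.72
tcp_pos: [0.5423, -0.1492, 0.311]
orientation: [0.145, 0.544, 0.825, -0.053]
wrist_force: [0.6, -0.1, -0.4]
finger_gap: 0.0839
grip_force: 0.0
```

Call:
carry_out --increments '[[[0.057,0.03,-0.014,0.0037,0.0037,0.0176],[0.114,0.0595,-0.028,0.0074,0.0074,0.035],[0.171,0.089,-0.042,0.011,0.011,0.0527],[0.228,0.119,-0.056,0.0147,0.0147,0.0703],[0.285,0.149,-0.07,0.0184,0.0184,0.088]]]' --jaw 0.4

```text
clock: 29.35
tcp_pos: [0.5514, 0.015, 0.3068]
orientation: [0.075, 0.758, 0.648, -0.028]
wrist_force: [1.0, -0.0, -0.1]
finger_gap: 0.051
grip_force: 0.0
```

Call:
carry_out --increments '[[[0.065,-0.006,-0.008,0.0037,0.0037,0.0176],[0.13,-0.0124,-0.0163,0.0074,0.0074,0.035],[0.195,-0.0186,-0.0244,0.011,0.011,0.0527],[0.26,-0.025,-0.0326,0.0147,0.0147,0.0703],[0.325,-0.031,-0.0407,0.0184,0.0184,0.088]]]'

```text
clock: 29.98
tcp_pos: [0.5605, 0.1792, 0.3027]
orientation: [-0.0, 0.909, 0.417, -0.0]
wrist_force: [0.0, -0.0, -0.2]
finger_gap: 0.0513
grip_force: 0.0
```

Call:
carry_out --increments '[[[0,0,0,0,0,0],[0,0,0,0,0,0],[0,0,0,0,0,0],[0,0,0,0,0,0]]]'

```text
clock: 30.48
tcp_pos: [0.5606, 0.1774, 0.3034]
orientation: [0.0, 0.908, 0.418, 0.0]
wrist_force: [-0.3, -0.4, -0.8]
finger_gap: 0.0512
grip_force: 0.0
```

Run:
```python
from p import *
Q2=tool(-40.455)
p,r=now();t=rail(1.9,-56)+[0,0,.10]
print("err",p-t,np.degrees((r.inv()*Q2).as_rotvec()))
plan((p,r),[[(rail(1.9,-56),Q2)]])
A=[(rail(a,-56),Q2) for a in np.linspace(1.9,-.03,21)]
plan(A[0],chunks(A[1:]))
```

```text
err [ 0.0005938  -0.00080895  0.0005312 ] [ 0.06506618 -0.01031187 -0.10345612]
[[[0.0004,-0.0022,0.2011,0.0002,0.0,-0.0003]]]
[[[0.0,0.0148,-0.0042,0.0,0.0,0.0],[0.0,0.0299,-0.007,0.0,0.0,0.0],[0.0,0.0452,-0.0083,0.0,0.0,0.0],[0.0,0.0606,-0.0081,0.0,0.0,0.0],[0.0,0.0758,-0.0065,0.0,0.0,0.0]]]
[[[0.0,0.015,0.0031,0.0,0.0,0.0],[0.0,0.0297,0.0077,0.0,0.0,0.0],[0.0,0.0439,0.0136,0.0,0.0,0.0],[0.0,0.0574,0.0209,0.0,0.0,0.0],[0.0,0.0702,0.0294,0.0,0.0,0.0]]]
[[[0.0,0.0119,0.0097,0.0,0.0,0.0],[0.0,0.0228,0.0206,0.0,0.0,0.0],[0.0,0.0326,0.0324,0.0,0.0,0.0],[0.0,0.0412,0.0452,0.0,0.0,0.0],[0.0,0.0485,0.0587,0.0,0.0,0.0]]]
[[[0.0,0.006,0.0141,0.0,0.0,0.0],[0.0,0.0106,0.0288,0.0,0.0,0.0],[0.0,0.0138,0.0438,0.0,0.0,0.0],[0.0,0.0155,0.0591,0.0,0.0,0.0],[0.0,0.0158,0.0745,0.0,0.0,0.0]]]
```

Descend, pinch, then swing down, stopping to check before the last part.

Call:
carry_out --increments '[[[0,0,0.04,0,0,0],[0,0,0.1,0,0,0],[0,-0.001,0.16,0,0,0],[0,-0.001,0.2,0,0,0],[0,-0.001,0.2,0,0,0]]]'

```text
clock: 31.1
tcp_pos: [0.5591, 0.1777, 0.2017]
orientation: [-0.0, 0.908, 0.418, -0.001]
wrist_force: [-0.7, 0.5, 0.3]
finger_gap: 0.0517
grip_force: 0.0
```

Call:
carry_out --increments '[[[0,0,0,0,0,0],[0,0,0,0,0,0],[0,0,0,0,0,0],[0,0,0,0,0,0],[0,0,0,0,0,0]]]' --jaw 1.0 --squeeze 20

```text
clock: 31.72
tcp_pos: [0.5609, 0.1785, 0.2046]
orientation: [0.001, 0.908, 0.419, 0.001]
wrist_force: [-0.9, -0.1, 6.0]
finger_gap: 0.0109
grip_force: 20.7
```

Call:
carry_out --increments '[[[0,0.015,-0.004,0,0,0],[0,0.03,-0.007,0,0,0],[0,0.045,-0.008,0,0,0],[0,0.0606,-0.008,0,0,0],[0,0.0758,-0.0065,0,0,0]]]'

```text
clock: 32.35
tcp_pos: [0.5891, 0.1543, 0.2068]
orientation: [-0.0, 0.908, 0.419, 0.001]
wrist_force: [-2.9, 3.5, 7.1]
finger_gap: 0.0111
grip_force: 21.5
```

Call:
carry_out --increments '[[[0,0.015,0.003,0,0,0],[0,0.0297,0.0077,0,0,0],[0,0.044,0.0136,0,0,0],[0,0.0574,0.021,0,0,0],[0,0.07,0.0294,0,0,0]]]'

```text
clock: 32.98
tcp_pos: [0.6161, 0.1308, 0.1915]
orientation: [0.0, 0.908, 0.418, 0.0]
wrist_force: [0.3, 3.5, 5.1]
finger_gap: 0.0111
grip_force: 21.7
```

Call:
carry_out --increments '[[[0,0.012,0.0097,0,0,0],[0,0.0228,0.0206,0,0,0],[0,0.0326,0.0324,0,0,0],[0,0.041,0.045,0,0,0],[0,0.0485,0.0587,0,0,0]]]'

```text
clock: 33.6
tcp_pos: [0.6342, 0.115, 0.1621]
orientation: [0.0, 0.908, 0.419, 0.0]
wrist_force: [-1.0, 4.2, 2.7]
finger_gap: 0.0113
grip_force: 22.2
```

Call:
carry_out --increments '[[[0,0.006,0.014,0,0,0],[0,0.0106,0.0288,0,0,0],[0,0.0138,0.0438,0,0,0],[0,0.0155,0.059,0,0,0],[0,0.0158,0.0745,0,0,0]]]'

```text
clock: 34.22
tcp_pos: [0.641, 0.1093, 0.1252]
orientation: [0.001, 0.908, 0.418, 0.001]
wrist_force: [2.3, -0.1, 3.5]
finger_gap: 0.0114
grip_force: 23.4
```

Call:
carry_out --increments '[[[0,0,0,0,0,0],[0,0,0,0,0,0],[0,0,0,0,0,0]]]'

```text
clock: 34.6
tcp_pos: [0.6411, 0.1092, 0.1247]
orientation: [0.001, 0.908, 0.418, 0.001]
wrist_force: [5.2, -0.4, -1.3]
finger_gap: 0.0112
grip_force: 23.1
```

Run:
```python
from p import *
p,_=now();d=RD.T@(p-O)*1000;print(d,env.get_state()["wrist_force"],p-rail(0,-56))
```

```text
[ -2.27880166 -56.14002666  86.38484247] [ 5.17900266 -0.38961628 -1.25729386] [ 0.00102335 -0.00068861 -0.00250995]
```

Call:
carry_out --increments '[[[0,0,0.002,0,0,0],[0,0,0.004,0,0,0],[0,0,0.004,0,0,0]]]'

```text
clock: 34.98
tcp_pos: [0.641, 0.1093, 0.1237]
orientation: [0.001, 0.908, 0.418, 0.001]
wrist_force: [5.1, -3.3, 1.9]
finger_gap: 0.0112
grip_force: 23.4
```

Call:
carry_out --increments '[[[0,0,0.002,0,0,0],[0,0,0.004,0,0,0],[0,0,0.004,0,0,0]]]'

```text
clock: 35.35
tcp_pos: [0.6411, 0.1093, 0.122]
orientation: [0.001, 0.908, 0.418, 0.001]
wrist_force: [4.6, -3.4, 2.8]
finger_gap: 0.011
grip_force: 23.6
```

Call:
carry_out --increments '[[[0,0,0.002,0,0,0],[0,0,0.004,0,0,0],[0,0,0.004,0,0,0]]]'

```text
clock: 35.72
tcp_pos: [0.6411, 0.1093, 0.1219]
orientation: [0.002, 0.908, 0.418, 0.002]
wrist_force: [0.1, -3.7, 12.3]
finger_gap: 0.0111
grip_force: 24.3
```

Call:
carry_out --increments '[[[0,0,0.003,0,0,0],[0,0,0.003,0,0,0]]]'

```text
clock: 35.98
tcp_pos: [0.6412, 0.1093, 0.1218]
orientation: [0.002, 0.908, 0.418, 0.002]
wrist_force: [-2.4, -4.3, 18.9]
finger_gap: 0.0111
grip_force: 24.8
```

Call:
carry_out --increments '[[[0,0,0,0,0,0],[0,0,0,0,0,0],[0,0,0,0,0,0],[0,0,-0.02,0,0,0],[0,0,-0.07,0,0,0]]]' --jaw 0.45

```text
clock: 36.6
tcp_pos: [0.639, 0.1101, 0.1519]
orientation: [-0.0, 0.908, 0.419, -0.001]
wrist_force: [-0.5, 0.1, -0.4]
finger_gap: 0.0471
grip_force: 0.0
```

Call:
carry_out --increments '[[[0,0,-0.08,0,0,0],[0,0,-0.18,0,0,0],[0,0,-0.28,0,0,0],[0.1,0,-0.34,0,0,0],[0.2,0,-0.34,0,0,0]]]'

```text
clock: 37.22
tcp_pos: [0.7063, 0.1866, 0.3285]
orientation: [0.002, 0.908, 0.418, 0.004]
wrist_force: [1.2, 0.1, 0.6]
finger_gap: 0.0466
grip_force: 0.0
```

```bash
cat > railm.py <<'E'
from h import *
from p import RD,O,deck
import chk
for nm in("top","scene"):
    chk.report(nm,f"pics/end_{nm}.png")
    c=env.read_camera(nm);W=cloud(c).reshape(-1,3);F=c["frame"].reshape(-1,3).astype(int)
    A=(W-O)@RD;k=(F.max(1)<80)&(abs(A[:,1])<.15)&(A[:,2]>.078)&(A[:,2]<.11)&(abs(A[:,0])<.03)
    B=A[k];print(nm,len(B),np.median(B,0).round(4),np.percentile(B[:,2],[10,90]).round(4),np.percentile(B[:,0],[10,90]).round(4))
E
python3 railm.py; python3 -c "
import numpy as np;from p import *
d=np.load('top0.npz');W=d['W'].reshape(-1,3);F=d['f'].reshape(-1,3).astype(int);A=(W-O)@RD;k=(F.max(1)<80)&(abs(A[:,1])<.15)&(A[:,2]>.078)&(A[:,2]<.11)&(abs(A[:,0])<.03);print('initial top',np.median(A[k],0))"
```

```text
top place -0.112 (12, None)
top place 0 (247, array([-0.0027,  0.0004]), np.float64(0.0016), 'zmax', np.float64(0.0732))
top place 0.112 (264, array([-1.000e-04,  1.108e-01]), np.float64(0.0012), 'zmax', np.float64(0.0718))
top wheel (85, array([ 0.5831, -0.2687]), np.float64(0.0099), 'zmax', np.float64(0.0732))
top wheel (171, array([ 0.5388, -0.2831]), np.float64(0.001), 'zmax', np.float64(0.074))
top disc ((0.5389211773872375, -0.28395235538482666), 0.08977984637022018) 0.09002927392478176
top dark above deck 176 [ 0.0015 -0.0003  0.092 ]
top 212 [0.0016 0.0087 0.0921] [0.0889 0.095 ] [-0.0012  0.0043]
scene place -0.112 (1, None)
scene place 0 (136, array([-0.0025,  0.0021]), np.float64(0.0021), 'zmax', np.float64(0.0713))
scene place 0.112 (168, array([-0.001 ,  0.1132]), np.float64(0.0022), 'zmax', np.float64(0.0708))
scene wheel (152, array([ 0.5684, -0.2399]), np.float64(0.0069), 'zmax', np.float64(0.0712))
scene wheel (440, array([ 0.5369, -0.2853]), np.float64(0.0015), 'zmax', np.float64(0.0704))
scene disc ((0.5366467237472534, -0.28738757967948914), 0.09181829541921616) 0.08989395743336762
scene dark above deck 100 [0.0002 0.0109 0.0924]
scene 106 [0.0001 0.0115 0.0921] [0.0896 0.0949] [-0.0042  0.0047]
initial top [0.00612487 0.00723841 0.09940794]
```

Call:
carry_out --increments '[[[-0.08,0,0,0,0,0],[-0.18,0,0,0,0,0],[-0.25,0,0,0,0,0],[-0.25,0,0,0,0,0],[-0.25,0,0,0,0,0]]]'

```text
clock: 38.05
tcp_pos: [0.6233, 0.0907, 0.3241]
orientation: [0.001, 0.908, 0.418, 0.001]
wrist_force: [0.0, -0.2, 0.1]
finger_gap: 0.0468
grip_force: 0.0
```

View pics/end_scene.png

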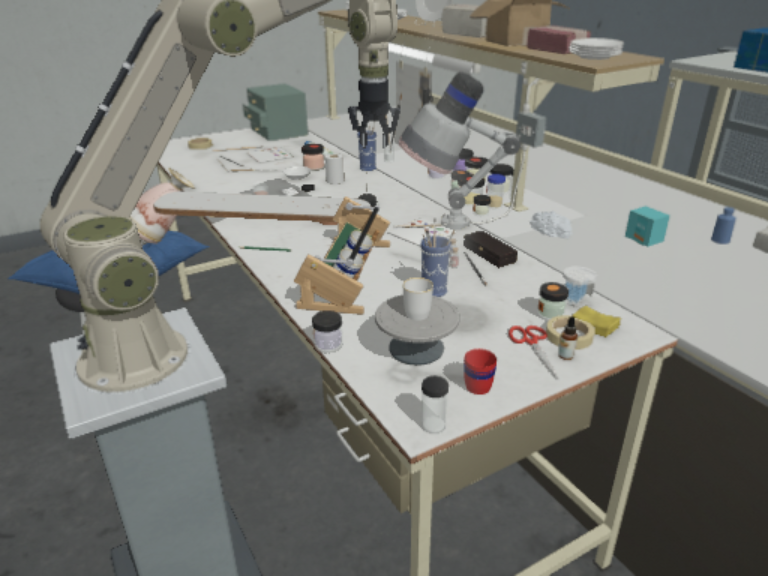

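The blank stands upright mid-wheel at (418,298). The rail is down across the two banded beakers in the rack at (355,245), and the bystanders are untouched.

```bash
python3 -c "
from workcell import env
print(env.hand_in())"
```

```text
the job is handed in; nothing more can be done
None
```

The job is done and handed in at about 38 s: the finished beaker is in the rack's middle place, the blank stands upright within about 1 mm of the wheel's middle, and the keeper rail is down on its stop.

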